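Hang coated coupons to cure and bring the lamp

TASK

The coated test coupons in the rack are still wet: without ever touching a coupon with the gripper, take an S-hook from the low bar for each coupon that is there, catch the coupon by its hole with the hook's lower end, and hang hook and coupon on the tall drying rail, seated and clear of each other. Once all of them hang there, lift the yellow handlamp by its handle off its charging dock and set it down gently, upright, on the middle of the mat with its light side facing the rail. Leave the solder reel, the multimeter and the mug alone.

Things in the scene. Friction and masses are not known exactly. Their poses are not given: they have to be found in the camera images.
- coupon_1: freshly coated blue test coupon (may be absent): flat metal plate 42 wide (y) x 70 tall (z) x 4 mm thick (x), standing on edge in a slot of the rack, x axis square to its face and pointing away from the robot; origin at the middle of its lower edge
- coupon_1_hole (a point): centre of the round through hole, 18 mm in diameter, in the upper part of the blue coupon, 56 mm above its lower edge and 14 mm below its upper edge; the hole's axis is x; z up
- coupon_2: freshly coated green test coupon (may be absent): flat metal plate 42 wide (y) x 70 tall (z) x 4 mm thick (x), standing on edge in a slot of the rack, x axis square to its face and pointing away from the robot; origin at the middle of its lower edge
- coupon_2_hole (a point): centre of the round through hole, 18 mm in diameter, in the upper part of the green coupon, 56 mm above its lower edge and 14 mm below its upper edge; the hole's axis is x; z up
- coupon_3: freshly coated red test coupon (may be absent): flat metal plate 42 wide (y) x 70 tall (z) x 4 mm thick (x), standing on edge in a slot of the rack, x axis square to its face and pointing away from the robot; origin at the middle of its lower edge
- coupon_3_hole (a point): centre of the round through hole, 18 mm in diameter, in the upper part of the red coupon, 56 mm above its lower edge and 14 mm below its upper edge; the hole's axis is x; z up
- coupon_4: freshly coated yellow test coupon (may be absent): flat metal plate 42 wide (y) x 70 tall (z) x 4 mm thick (x), standing on edge in a slot of the rack, x axis square to its face and pointing away from the robot; origin at the middle of its lower edge
- coupon_4_hole (a point): centre of the round through hole, 18 mm in diameter, in the upper part of the yellow coupon, 56 mm above its lower edge and 14 mm below its upper edge; the hole's axis is x; z up
- hook_1_grip (a point): S-hook (three alike, any may be used) hanging on the low bar: centre of its orange grip block, 14 (x) x 12 (y) x 40 mm (z). z up, x away from the robot; hook lies in the x-z plane. Flat seat that rests on a bar: z -26 from here. The upper hook opens downward: free leg at x +12..+14 down to z -42, shank at x -12 down to z -64, then across to x +8 at z -82. Wire 4 mm thick
- hook_1_bend (a point): lowest point of that S-hook's wire centre line, 99 mm below its grip point. The lower hook opens upward and toward the robot: back of the bend at x +8, free tip at x -11, z +7 from here (11 mm overall height with the wire), so the tip enters a hole from the hole's far side, moving in -x. A coupon hangs here at x 0, its hole centre 7 mm lower. A hook with a coupon weighs 75 g
- hook_2_grip (a point): S-hook (three alike, any may be used) hanging on the low bar: centre of its orange grip block, 14 (x) x 12 (y) x 40 mm (z). z up, x away from the robot; hook lies in the x-z plane. Flat seat that rests on a bar: z -26 from here. The upper hook opens downward: free leg at x +12..+14 down to z -42, shank at x -12 down to z -64, then across to x +8 at z -82. Wire 4 mm thick
- hook_2_bend (a point): lowest point of that S-hook's wire centre line, 99 mm below its grip point. The lower hook opens upward and toward the robot: back of the bend at x +8, free tip at x -11, z +7 from here (11 mm overall height with the wire), so the tip enters a hole from the hole's far side, moving in -x. A coupon hangs here at x 0, its hole centre 7 mm lower. A hook with a coupon weighs 75 g
- hook_3_grip (a point): S-hook (three alike, any may be used) hanging on the low bar: centre of its orange grip block, 14 (x) x 12 (y) x 40 mm (z). z up, x away from the robot; hook lies in the x-z plane. Flat seat that rests on a bar: z -26 from here. The upper hook opens downward: free leg at x +12..+14 down to z -42, shank at x -12 down to z -64, then across to x +8 at z -82. Wire 4 mm thick
- hook_3_bend (a point): lowest point of that S-hook's wire centre line, 99 mm below its grip point. The lower hook opens upward and toward the robot: back of the bend at x +8, free tip at x -11, z +7 from here (11 mm overall height with the wire), so the tip enters a hole from the hole's far side, moving in -x. A coupon hangs here at x 0, its hole centre 7 mm lower. A hook with a coupon weighs 75 g
- rail_top (a point): drying rail, tall stand: steel flat bar on edge, 8 mm thick (x), 12 mm high, 280 mm long (y) between two posts; this point is the middle of the bar's top edge, 190 mm above the worktop; y along the bar, x away from the robot, z up; 260 mm of the bar are clear between the posts (y -130 to +130), posts 4 mm higher. A hook goes on by moving in +x, from 35 mm in front, 20 to 28 mm above its seat, then down
- hook_bar_top (a point): hook bar, low stand on which the S-hooks hang at the start, 46 mm apart: same 8 x 12 mm bar, 144 mm long (y), this point at the middle of its top edge, 100 mm above the worktop; a hook leaves it by rising 20 to 28 mm and then moving 35 mm toward the robot (-x); x away from the robot
- rack: grey coupon rack, 60 (x) x 212 (y) x 34 mm (z), four slots in a row along y, 50 mm apart; coupons stand on the slot floor at z 8 mm, 26 mm deep in a slot 6.4 mm wide, so lift them at least 30 mm to clear it; origin at the centre of its underside, x away from the robot
- lamp_grip (a point): yellow curing handlamp, body 74 (x) x 84 (y) x 86 mm (z), with a black bar handle on top: this point is the centre of the handle bar, which runs along y, 14 mm thick in x and in z, 60 mm clear between its ends, 34 mm clear beneath; 127 mm above the lamp's foot; x points to the lamp's light side, z up; weighs about 0.45 kg
- lamp_lens (a point): centre of the lamp's light side, the black face with nine violet lenses (36 mm in +x from the lamp's middle)
- dock: black charging dock, fixed plate 150 x 150 x 14 mm, on which the lamp stands at the start; origin at the centre of its underside
- mat: dark rubber mat with a grey field, 92 (x) x 100 (y) x 3 mm, fixed on the worktop in front of the drying rail; origin at the centre of its underside; x points to the rail; the lamp stands on its top, 3 mm up
- solder_reel: bystander: blue reel of solder wire, 56 mm across, 37 mm high, origin at the centre of its underside
- multimeter: bystander: yellow multimeter lying on its back, 150 x 68 x 40 mm, origin at the centre of its underside
- mug: bystander: white mug, 101 mm high, origin under its middle

How it is judged (in metres and radians):
On the way, in this order (a step that is already met when the one before it is completed fails the run):
1. every coupon present hangs by an S-hook from the drying rail (x of coupon_1_hole in the frame of rail_top between -0.02 and 0.02 m and y of coupon_1_hole in the frame of rail_top between -0.125 and 0.125 m and z of coupon_1_hole in the frame of rail_top between -0.094 and -0.066 m and x of coupon_2_hole in the frame of rail_top between -0.02 and 0.02 m and y of coupon_2_hole in the frame of rail_top between -0.125 and 0.125 m and z of coupon_2_hole in the frame of rail_top between -0.094 and -0.066 m and x of coupon_3_hole in the frame of rail_top between -0.02 and 0.02 m and y of coupon_3_hole in the frame of rail_top between -0.125 and 0.125 m and z of coupon_3_hole in the frame of rail_top between -0.094 and -0.066 m and x of coupon_4_hole in the frame of rail_top between -0.02 and 0.02 m and y of coupon_4_hole in the frame of rail_top between -0.125 and 0.125 m and z of coupon_4_hole in the frame of rail_top between -0.094 and -0.066 m), for 0.3 s.
2. the handlamp is lifted off its dock (height (world z) of lamp_grip above 0.165 m), for 0.1 s.
At the end, for the whole second after the job is handed in: Each coupon hangs from the rail on a seated hook (hole centre 66-94 mm below the bar's top, within 20 mm of it crosswise, 125 mm of its middle), holes over 43 mm apart; lamp upright (0.1 rad) within 25 mm of the mat's centre, light side to the rail within 0.26 rad (all of step 1 and distance between coupon_1_hole and coupon_2_hole above 0.043 m and distance between each of coupon_1_hole, coupon_2_hole and coupon_3_hole above 0.043 m and distance between each of coupon_1_hole, coupon_2_hole, coupon_3_hole and coupon_4_hole above 0.043 m and horizontal distance between lamp_grip and mat below 0.025 m and height (world z) of lamp_grip below 0.138 m and angle between lamp_grip's own z axis and vertical below 0.1 rad and angle between the x axis of lamp_grip and the x axis of mat, either way round below 0.26 rad and x of lamp_lens in the frame of mat above 0 m); the robot touches nothing.
It fails at once if the gripper touches a wet coupon (contact force between the fingers and coupon_1 above 0.3 N or contact force between the fingers and coupon_2 above 0.3 N or contact force between the fingers and coupon_3 above 0.3 N or contact force between the fingers and coupon_4 above 0.3 N).
It fails at once if the solder reel, multimeter or mug is disturbed (distance of any of solder_reel, multimeter, mug from where it was at the start of the episode above 0.03 m).
It fails at once if the lamp is tipped over (angle between lamp_grip's own z axis and vertical above 0.8 rad).
It fails at once if the lamp is dropped or rammed on the mat (contact force between mat and anything else above 70 N).
Of coupon_1, coupon_2, coupon_3, coupon_4 only 2 to 3 are there at a start; the rules pass over those that are not, and their reading is None.
At some moment in a run one of lamp may be knocked a few centimetres aside while the robot is not near it.
It also fails if it takes over 210 s, if anything falls off the work surface, if the arm or the gripper's body presses on something with over 40 N, if the wrist force passes 120 N, or if a joint passes its speed limit or range.

ROBOT

A 6-joint arm with a two-finger parallel gripper is mounted at the origin on a cart in front of the work surface, level with it; the furniture and walls round the work are solid. World frame = base frame: x ahead of the robot, y to its left, z up, the work surface at z = 0. Lengths are in m, angles in degrees, forces in N, time in s.
With the tool pointing down it reaches from about 0.4 to 0.825 m from the base axis. Payload 7 kg.
Tool frame: the origin (TCP) lies on the front face of the gripper's body, between the roots of the fingers; the fingertips stand 66 mm ahead of it and the grasp point (between the pads) lies 47 mm ahead of it; z points along the fingers, y is the line along which they close (so a half turn about z gives the same grasp; the last joint's range is limited). The gripper opens to 88 mm and grips with 3 to 60 N. Pads are 19 mm wide; open, the fingers measure 130 mm over their backs; the gripper's body (78 mm by 193 mm) begins 47 mm behind the grasp point.
Start: joints at [-49.039, 20.546, 0.682, 0, -70.136, -16.507], TCP at [0.279, -0.614, 0.292] pointing down, gripper open.
Joint ranges: [-176.03, 176.03], [-82.01, 121.73], [-58.28, 71.71], [-173.87, 95.51], [-174.79, -0.11], [-173.66, 173.66]. Speed limits (degrees/s): [136.94, 136.94, 172.46, 180, 180, 180].

INTERFACE

Orientations are given as [roll, pitch, yaw] about the fixed x, y, z axes, in that order (R = Rz(yaw) Ry(pitch) Rx(roll)).
In Python, from plant import ctrl gives the robot as it stands.
- The arm moves only by the tool send_rows, never from a script. Its argument "deltas" is a list of rows, each a list of 2 entries, a list of its own where there are three numbers: the shift along the tool's x, y, z each as a share of 800 mm, from -1 to 1, then the turn about the tool's z as a share of 90 degrees, from -1 to 1. A call has exactly 5 rows; each row is the pose to reach, as a shift and turn from the pose commanded when the call began, along the tool's axes at that moment; what a row does not reach only later rows make up. A row lasts 1/12 s, in which the tool goes at most 41.7 mm and 7.16 degrees, less where a joint would pass 70% of its speed; a pose out of reach is approached as far as the arm can. A call with a number of a shift or a turn outside -1 to 1 is refused whole. A call with a gripper value outside its range is refused whole. "gripper" is the opening, from 0 (shut) to 1 (fully open), set as the call begins (left out, the last holds). The fingers move at their own pace and stop on an object; the grip force is fixed at half the most. Time passes only in rows, so rows that repeat a pose let the fingers close, or fill a call up. It gives the time, the measured TCP pose, the force, the opening and the grip force at its end, in the units of the state.
- ctrl.get_obs(): the state, without advancing time (a new reading comes with each control period).
- ctrl.snapshot(name): name is "scene" or "top" or "wrist"; returns a dict with "color" (400x640x3 uint8, red, green, blue), "vertical_fov" (degrees; the focal length in pixels is half the picture's height over the tangent of half this angle, whatever the lens; pixels are square), "cx", "cy" (the principal point, pixels), "k1" (the pictures are not rectified: a ray, as slopes to the right and down, at radius r is drawn at 1 + k1 r^2 times it, then the intrinsics apply), "rvec" (rotation vector, rad) and "tvec" (3), from world to camera coordinates, as OpenCV has them. Camera axes: x right, y down, z forward; pixel columns grow to the right and rows downward; lengths in m; the calibration is good to about 2 mm. A picture is of the moment at which its call begins. There is no depth.
- ctrl.close_job(): hands the job in; it is judged then, once.
Trained networks look in a picture, given as the dict that the camera call returned (one of the last four; its "shot" number tells which), for a name from the list of things; names that differ only in an ending like _2 or _b are one class to them, and where a whole thing is asked for, a point or a joint stands for the part that bears it (a point fixed in the world has none). Each returns a list of dicts, best first, with "conf" (0 to 1); they miss things now and then, are a little off and sometimes report something else, mostly with a low value. They report only what shows in the picture. A call takes as long as a camera call.
- ctrl.boxes_of(picture, thing): "xy" ([column, row] as shares, 0 to 1, of the picture: columns of its width, rows of its height, amid what is visible of it).
- ctrl.cut_out(picture, thing): "pixels" (400x640 bool, what is visible of it) and "xy" ([column, row] as shares, 0 to 1, of the picture: columns of its width, rows of its height, amid what is visible of it).
The state is a dict: "clock": time; "joint_pos": joint angles; "qvel": joint speeds; "tau": joint torques, N m; "tool_pos": TCP position; "orientation": TCP orientation; "force": force on the tool from outside, world axes, zero at the start; "moment": the same for the moment, N m; "opening": finger opening in m; "gripper_force": force on a finger pad.
Only numpy, scipy, OpenCV 4.12 (cv2) and the standard library are available. Lean on these libraries where they do the work, as an engineer would, in place of code of your own. Each camera call takes 0.05 s, during which the arm holds its last target. There are 200 camera calls.

## Working session

There is one attempt and no reset: what is moved stays moved. The work goes in short steps, Python scripts to look and compute and a tool call to move; the robot and the scene stay as the last step left them, time stands still between calls to the robot, and variables do not carry over. Pictures are saved under pics/ and viewed, at most 14 in all, crops included, and the job is handed in when it is done.

Besides the shell and the picture viewer there is one more tool, called in YAML: its name, and indented under it one key for each argument. send_rows: Moves the arm, as the interface text tells. Shift numbers are shares of 800 mm and turn numbers shares of 90 degrees, none past 1 either way. Its arguments: {"type":"object","properties":{"deltas":{"type":"array","items":{"type":"array"}},"gripper":{"type":"number"}},"required":["deltas"]}

```bash
ls; mkdir -p pics
cat > h.py <<'E'
import numpy as np, cv2, json
from plant import ctrl
def snap(n,save=None):
    s=ctrl.snapshot(n)
    if save: cv2.imwrite('pics/'+save+'.png',s['color'][:,:,::-1])
    return s
def ray(s,uv):
    """world origin, direction of pixel (col,row)"""
    f=200/np.tan(np.radians(s['vertical_fov'])/2)
    d=(np.array(uv,float)-[s['cx'],s['cy']])/f
    u=d.copy()
    for _ in range(20): u=d/(1+s['k1']*(u@u))
    R=cv2.Rodrigues(np.array(s['rvec'],float))[0]; t=np.array(s['tvec'],float).ravel()
    v=R.T@np.array([u[0],u[1],1]); return -R.T@t, v/np.linalg.norm(v)
def proj(s,p):
    f=200/np.tan(np.radians(s['vertical_fov'])/2)
    R=cv2.Rodrigues(np.array(s['rvec'],float))[0]; t=np.array(s['tvec'],float).ravel()
    c=R@np.array(p,float)+t; u=c[:2]/c[2]; u=u*(1+s['k1']*(u@u))
    return u*f+[s['cx'],s['cy']]
def tri(obs):
    """obs: [(snap,uv)..] -> point, rms miss"""
    A=np.zeros((3,3));b=np.zeros(3);L=[]
    for s,uv in obs:
        o,d=ray(s,uv);P=np.eye(3)-np.outer(d,d);A+=P;b+=P@o;L.append((P,o))
    x=np.linalg.solve(A,b); return x,[float(np.linalg.norm(P@(x-o))) for P,o in L]
def atz(s,uv,z):
    o,d=ray(s,uv);return o+d*(z-o[2])/d[2]
E
python3 - <<'E'
from h import *
for n in ('scene','top','wrist'):
    s=snap(n,n+'0'); print(n,s['vertical_fov'],s['cx'],s['cy'],s['k1'],ray(s,(320,200)))
    if n!='wrist':
      for t in ['coupon_1','coupon_2','coupon_3','coupon_4','coupon_1_hole','hook_1_grip','hook_1_bend','rail_top','hook_bar_top','rack','lamp_grip','lamp_lens','dock','mat','solder_reel','multimeter','mug']:
        print(t,[(round(d['conf'],2),np.round(np.array(d['xy'])*[640,400]).astype(int).tolist()) for d in ctrl.boxes_of(s,t)])
E
```

```text
pics
scene 42.20197441683698 309.9703570525618 205.13656065137175 -0.08751852288435027 (array([-0.39345717,  0.71436505,  1.0329273 ]), array([ 0.64050798, -0.49659653, -0.58578274]))
coupon_1 [(0.68, [377, 221]), (0.46, [365, 229])]
coupon_2 [(0.68, [377, 221]), (0.46, [365, 229])]
coupon_3 [(0.68, [377, 221]), (0.46, [365, 229])]
coupon_4 [(0.68, [377, 221]), (0.46, [365, 229])]
coupon_1_hole []
hook_1_grip []
hook_1_bend []
rail_top [(0.55, [235, 213])]
hook_bar_top [(0.52, [390, 215])]
rack [(0.75, [351, 245])]
lamp_grip [(0.61, [255, 249]), (0.59, [196, 301])]
lamp_lens [(0.91, [197, 300])]
dock [(0.48, [377, 222])]
mat [(0.68, [283, 292]), (0.18, [361, 227])]
solder_reel [(0.81, [359, 273])]
multimeter [(0.93, [273, 215]), (0.73, [213, 316])]
mug [(0.68, [172, 262])]
top 45.91982948825761 317.1195217793105 207.2514046475732 -0.060554542694030565 (array([ 0.48427963, -0.02633404,  1.62415457]), array([ 0.07605133,  0.00746884, -0.99707593]))
coupon_1 []
coupon_2 []
coupon_3 []
coupon_4 []
coupon_1_hole [(0.38, [193, 228])]
hook_1_grip [(0.51, [196, 228]), (0.47, [437, 217])]
hook_1_bend []
rail_top [(0.57, [266, 188])]
hook_bar_top [(0.61, [399, 223])]
rack [(0.75, [354, 232])]
lamp_grip [(0.79, [196, 229]), (0.53, [195, 182])]
lamp_lens [(0.76, [198, 228])]
dock [(0.78, [212, 235]), (0.71, [413, 219]), (0.2, [439, 217])]
mat [(0.58, [265, 244])]
solder_reel [(0.69, [326, 267])]
multimeter [(0.59, [313, 158])]
mug [(0.86, [194, 182])]
wrist 60.54007629010261 321.83739939726564 200.69724138727335 -0.05971353854385776 (array([ 0.21974759, -0.6418972 ,  0.38390506]), array([ 0.2248753 ,  0.09701438, -0.96954593]))
```

Run:
```python
import cv2
a=cv2.imread('pics/scene0.png')[170:350,130:450]; b=cv2.imread('pics/top0.png')[120:300,160:480]
cv2.imwrite('pics/s0c.png',cv2.resize(a,None,fx=2.5,fy=2.5,interpolation=3)); cv2.imwrite('pics/t0c.png',cv2.resize(b,None,fx=2.5,fy=2.5,interpolation=3))
```

```text
(no output)
```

View pics/s0c.png

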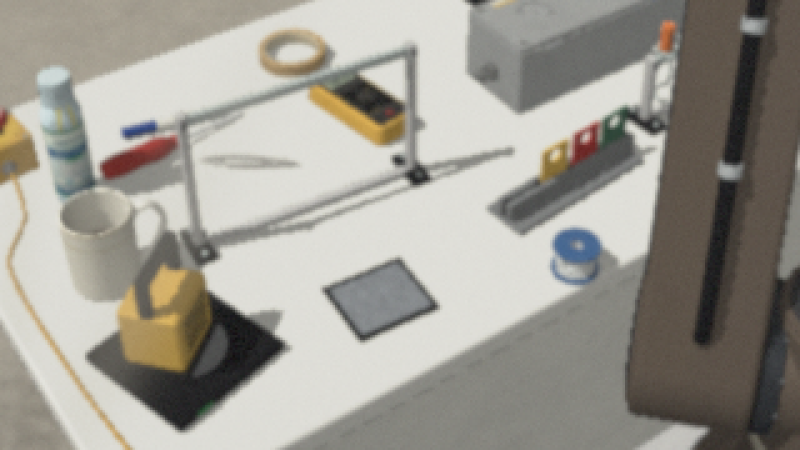

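View pics/t0c.png

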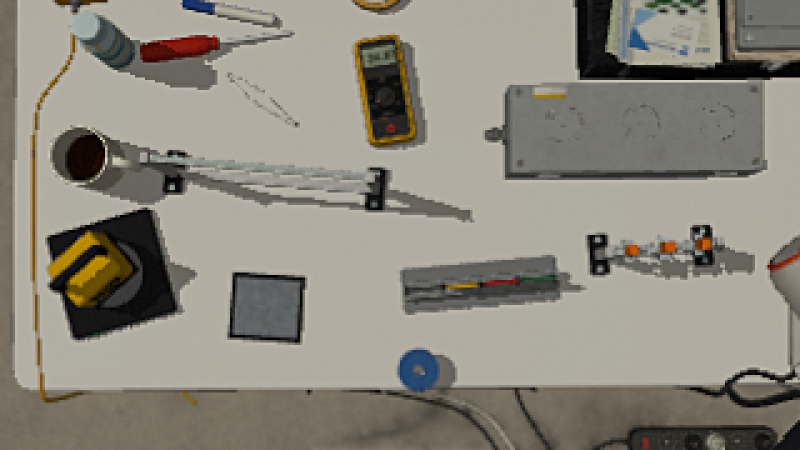

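Three coupons are present: yellow, red and green (crop px ~555,160 / 585,143 / 612,125). The rack is yawed a few degrees, and three hooks hang on the bar at the right. The lamp stands rotated on its dock. I'll get rough positions and the tool frame next.

Run:
```python
from h import *
o=ctrl.get_obs(); print({k:np.round(o[k],3).tolist() for k in o})
s=snap('top')
c=lambda x,y:(160+x/2.5,120+y/2.5)
for n,p,z in [('hookL',c(632,250),.126),('hookM',c(668,247),.126),('hookR',c(706,243),.126),('yel',c(463,287),.078),('red',c(503,283),.078),('grn',c(535,278),.078),('railL',c(175,157),.19),('railR',c(380,176),.19),('mat',c(267,307),.003),('dock',c(112,273),.014),('lamph',c(75,262),.134),('mug',c(80,155),.1),('reel',c(418,369),.037),('rackL',c(405,290),.034),('rackR',c(556,278),.034)]:
    print(n,np.round(atz(s,p,z),3))
```

```text
{'clock': 1.85, 'joint_pos': [-49.038, 20.546, 0.682, 0.0, -70.136, -16.507], 'qvel': [0.056, -0.052, 0.053, -0.048, -0.058, -0.009], 'tau': [-0.001, -58.237, 29.33, 7.003, 0.012, -0.0], 'tool_pos': [0.279, -0.614, 0.292], 'orientation': [179.999, -0.0, -155.545], 'force': [-0.026, 0.147, 0.514], 'moment': [-0.003, -0.017, 0.016], 'gripper_force': 0.0, 'opening': 0.087}
hookL [ 0.532 -0.309  0.126]
hookM [ 0.535 -0.355  0.126]
hookR [ 0.54  -0.403  0.126]
yel [ 0.487 -0.096  0.078]
red [ 0.492 -0.148  0.078]
grn [ 0.498 -0.19   0.078]
railL [0.65 0.26 0.19]
railR [0.623 0.009 0.19 ]
mat [0.463 0.17  0.003]
dock [0.511 0.382 0.014]
lamph [0.523 0.399 0.134]
mug [0.664 0.403 0.1  ]
reel [ 0.378 -0.036  0.037]
rackL [ 0.484 -0.02   0.034]
rackR [ 0.498 -0.223  0.034]
```

```bash
cat >> h.py <<'E'
def plan(wps,start=None,maxd=.2,maxa=34):
    """wps: (x,y,z,yaw deg); prints tool-axis shares of each call, ending on rounded numbers"""
    if start is None:
        o=ctrl.get_obs(); start=[*o['tool_pos'],o['orientation'][2]]
    p=np.array(start,float)
    for w in wps:
        w=np.array(w,float); dy=(w[3]-p[3]+180)%360-180
        n=max(1,int(np.ceil(np.linalg.norm(w[:3]-p[:3])/maxd-1e-6)),int(np.ceil(abs(dy)/maxa-1e-6)))
        p0=p.copy()
        for i in range(n):
            q=p0+np.array([*(w[:3]-p0[:3]),dy])*(i+1)/n
            a=np.radians(p[3]); T=np.array([[np.cos(a),np.sin(a),0],[np.sin(a),-np.cos(a),0],[0,0,-1]]).T
            sh=np.round(T.T@(q[:3]-p[:3])/.8 if False else T.T.T.dot(0*q[:3]) if False else np.array([T[:,j]@(q[:3]-p[:3]) for j in range(3)])/.8,4)
            tr=round(-(q[3]-p[3])/90,4)
            p=np.array([*(p[:3]+T@sh*.8),p[3]-tr*90]); print('  ',sh.tolist(),tr)
        print('->',np.round(p,4).tolist())
    return p
E
python3 - <<'E'
import re
t=open('h.py').read()
t=t.replace("T.T@(q[:3]-p[:3])/.8 if False else T.T.T.dot(0*q[:3]) if False else np.array([T[:,j]@(q[:3]-p[:3]) for j in range(3)])/.8","T.T@(q[:3]-p[:3])/.8")
t=t.replace("[[np.cos(a),np.sin(a),0],[np.sin(a),-np.cos(a),0],[0,0,-1]]).T","[[np.cos(a),np.sin(a),0],[np.sin(a),-np.cos(a),0],[0,0,-1]])")
open('h.py','w').write(t)
E
python3 -c "
from h import *
plan([(.50,-.355,.36,-90)])"
```

```text
[-0.1926, 0.0905, -0.0424] -0.3642
   [-0.211, -0.0282, -0.0424] -0.3641
-> [0.5, -0.355, 0.36, -90.001]
```

send_rows:
  deltas:
    - [[-0.1926,0.0905,-0.0424],-0.3642]
    - [[-0.1926,0.0905,-0.0424],-0.3642]
    - [[-0.1926,0.0905,-0.0424],-0.3642]
    - [[-0.1926,0.0905,-0.0424],-0.3642]
    - [[-0.1926,0.0905,-0.0424],-0.3642]
  gripper: 0.5

```text
clock: 2.32
tool_pos: [0.3931, -0.4815, 0.3281]
orientation: [-179.8, 0.0, -122.2]
force: [-0.5, -0.8, 0.1]
opening: 0.0596
gripper_force: 0.0
```

send_rows:
  deltas:
    - [[-0.211,-0.0282,-0.0424],-0.3641]
    - [[-0.211,-0.0282,-0.0424],-0.3641]
    - [[-0.211,-0.0282,-0.0424],-0.3641]
    - [[-0.211,-0.0282,-0.0424],-0.3641]
    - [[-0.211,-0.0282,-0.0424],-0.3641]

```text
clock: 2.73
tool_pos: [0.5036, -0.3514, 0.3617]
orientation: [-179.8, -0.0, -89.4]
force: [-1.3, -2.3, -0.7]
opening: 0.0439
gripper_force: 0.0
```

Run:
```python
from h import *
o=ctrl.get_obs(); print(o['clock'],o['tool_pos'],o['orientation'],o['joint_pos'])
s=snap('wrist','w1')
for t in ['hook_1_grip','hook_1_bend','hook_bar_top']:
    print(t,[(round(d['conf'],2),np.round(np.array(d['xy'])*[640,400]).astype(int).tolist()) for d in ctrl.boxes_of(s,t)])
```

```text
2.7333 [ 0.5035552  -0.35140737  0.36165956] [-1.79829417e+02 -4.23445641e-02 -8.93981921e+01] [-1.67137924e+01  1.27143839e+01 -1.20406371e+00 -1.06671568e-02
 -7.59060973e+01  1.73182451e+01]
hook_1_grip [(0.74, [286, 134])]
hook_1_bend [(0.88, [287, 134])]
hook_bar_top [(0.89, [296, 144])]
```

View pics/w1.png

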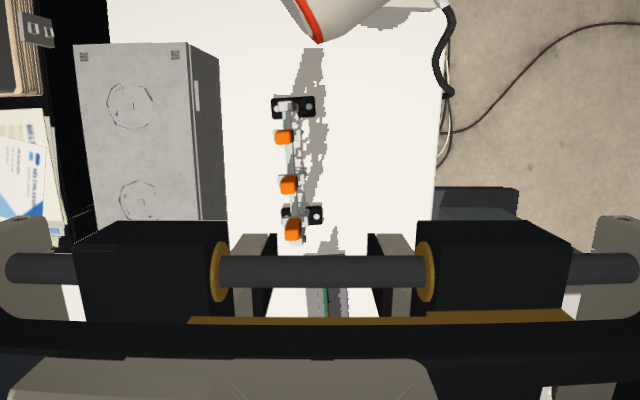

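The three orange blocks show at about (283,136), (288,184) and (293,230), with the rack's green coupon below the fingers. I'll take a second hook view, then rack views.

send_rows:
  deltas:
    - [[-0.08,0,0],0]
    - [[-0.08,0,0],0]
    - [[-0.08,0,0],0]
    - [[-0.08,0,0],0]
    - [[-0.08,0,0],0]

```text
clock: 3.35
tool_pos: [0.4995, -0.292, 0.36]
orientation: [180.0, -0.0, -90.1]
force: [0.2, -0.2, -0.1]
opening: 0.044
gripper_force: 0.0
```

```bash
cat >> h.py <<'E'
import pickle
def keep(s,n): pickle.dump({k:s[k] for k in ('color','vertical_fov','cx','cy','k1','rvec','tvec')},open(n+'.pkl','wb'))
def load(n): return pickle.load(open(n+'.pkl','rb'))
def blobs(s,lo,hi,amin=40):
    m=cv2.inRange(cv2.cvtColor(s['color'],cv2.COLOR_RGB2HSV),lo,hi)
    n,l,st,c=cv2.connectedComponentsWithStats(m)
    return [(c[i],st[i].tolist(),l==i) for i in range(1,n) if st[i][4]>=amin]
E
python3 - <<'E'
from h import *
from scipy.optimize import least_squares
s2=snap('wrist','w2'); keep(s2,'w2')
for c,st,_ in blobs(s2,(5,150,120),(18,255,255)): print(np.round(c,1),st)
s1=cv2.imread('pics/w1.png')[:,:,::-1].copy()
for c,st,_ in blobs({'color':s1},(5,150,120),(18,255,255)): print('w1',np.round(c,1),st)
E
```

```text
[274.9  69.7] [266, 61, 20, 19, 285]
[280.3 122.4] [272, 116, 17, 14, 201]
[285.4 171.8] [278, 163, 16, 18, 251]
w1 [310.6  20.6] [295, 0, 29, 44, 392]
w1 [282.7 136.8] [275, 130, 16, 14, 202]
w1 [287.9 184.9] [280, 175, 16, 19, 238]
w1 [292.  229.9] [285, 218, 15, 23, 269]
```

send_rows:
  deltas:
    - [[-0.125,-0.01,0],0]
    - [[-0.25,-0.01,0],0]
    - [[-0.25,-0.01,0],0]
    - [[-0.25,-0.01,0],0]
    - [[-0.25,-0.01,0],0]

```text
clock: 3.82
tool_pos: [0.5078, -0.09, 0.3599]
orientation: [180.0, 0.0, -90.1]
force: [0.3, -0.3, -0.8]
opening: 0.0436
gripper_force: 0.0
```

Run:
```python
from h import *
s=snap('wrist','w3'); keep(s,'w3'); print(ctrl.get_obs()['tool_pos'])
```

```text
[ 0.50823238 -0.08627565  0.3599684 ]
```

send_rows:
  deltas:
    - [[-0.05,-0.125,0],0]
    - [[-0.05,-0.125,0],0]
    - [[-0.05,-0.125,0],0]
    - [[-0.05,-0.125,0],0]
    - [[-0.05,-0.125,0],0]

```text
clock: 4.28
tool_pos: [0.6091, -0.0516, 0.3583]
orientation: [179.8, -0.0, -90.1]
force: [-0.4, 0.1, 0.2]
opening: 0.0439
gripper_force: 0.0
```

Run:
```python
from h import *
s=snap('wrist','w4'); keep(s,'w4'); print(ctrl.get_obs()['tool_pos'])
a=load('w3')['color'];b=s['color']
cv2.imwrite('pics/w34.png',np.vstack([cv2.resize(x[60:250,120:520],None,fx=1.5,fy=1.5) for x in (a,b)])[:,:,::-1])
for n in ('w3','w4'):
  for nm,lo,hi in [('yel',(20,120,80),(32,255,255)),('red',(170,120,60),(180,255,255)),('red0',(0,120,60),(4,255,255)),('grn',(55,90,30),(85,255,255))]:
    for c,st,_ in blobs(load(n),lo,hi): print(n,nm,np.round(c,1),st)
```

```text
[ 0.60824615 -0.05189266  0.35883123]
w3 yel [90.3 63. ] [86, 41, 10, 45, 200]
w3 yel [336.7 169.4] [333, 148, 8, 44, 210]
w3 yel [141.8 217.5] [81, 207, 111, 32, 865]
w3 red0 [333.4 124.9] [330, 105, 8, 41, 221]
w3 grn [329.9  77.9] [327, 56, 7, 44, 204]
w4 yel [187.1  19.9] [184, 0, 7, 41, 203]
w4 yel [424.7 137.2] [417, 119, 16, 40, 585]
w4 yel [221.7 198.5] [148, 180, 120, 56, 1355]
w4 red0 [424.1  89.8] [416, 68, 17, 43, 646]
w4 red0 [246.  209.5] [242, 206, 9, 8, 55]
w4 grn [422.5  42.5] [415, 18, 16, 49, 639]
```

View pics/w34.png

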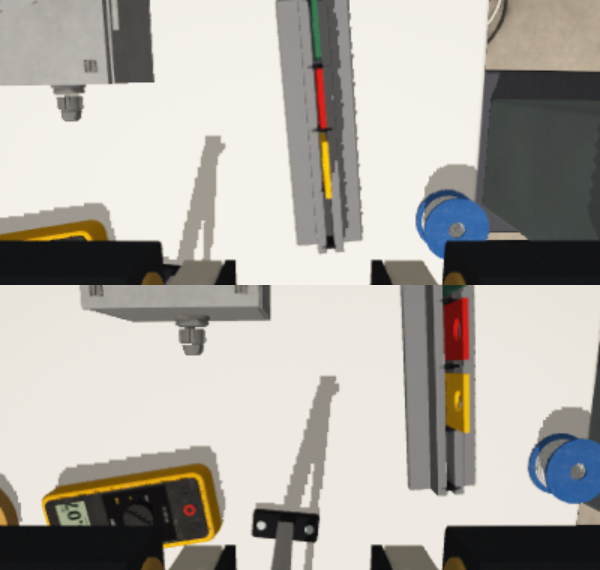

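```bash
cat > m.py <<'E'
from h import *
from scipy.optimize import least_squares
w3,w4=load('w3'),load('w4'); H=[]
for nm,lo,hi in [('yel',(20,120,60),(32,255,255)),('red',(0,120,50),(4,255,255)),('grn',(50,80,20),(85,255,255))]:
    E=[]
    for sgn in (-1,1):
        ob=[]
        for s in (w3,w4):
            m=[b for b in blobs(s,lo,hi,150) if 300<b[0][0]<450][0][2]
            r,c=np.nonzero(m); i=np.argmax(c+2.*sgn*r if 0 else c*1.0+sgn*r*1.0); ob.append((s,(c[i]+.5,r[i]+.5*sgn)))
        p,e=tri(ob); E.append(p); print(nm,sgn,np.round(p,4),np.round(e,4))
    print('  len',np.linalg.norm(E[1]-E[0]),'mid',np.mean(E,0),'yaw',np.degrees(np.arctan2(-(E[1]-E[0])[0],(E[1]-E[0])[1])))
def box(s,p,yaw,dx=.014,dy=.012,dz=.04):
    R=np.array([[np.cos(yaw),-np.sin(yaw)],[np.sin(yaw),np.cos(yaw)]])
    P=[proj(s,[*(p[:2]+R@[a*dx/2,b*dy/2]),p[2]+c*dz/2]) for a in(-1,1) for b in(-1,1) for c in(-1,1)]
    M=cv2.moments(cv2.convexHull(np.float32(P)));return np.array([M['m10']/M['m00'],M['m01']/M['m00']])
s=load('w2')
# camera fixed in tool: pose of w1 camera from tool poses
R2=cv2.Rodrigues(np.array(s['rvec'],float))[0]; c2=-R2.T@np.array(s['tvec'],float).ravel()
for c in ([274.9,69.7],[280.3,122.4],[285.4,171.8]):
    f=lambda q:box(s,np.array([q[0],q[1],.126]),np.radians(5))-np.array(c)
    q=least_squares(f,[.53,-.35]).x; print('hook@z.126',np.round(q,4))
print(c2)
E
python3 m.py
```

```text
yel -1 [ 0.4922 -0.1166  0.0798] [0.0038 0.0038]
yel 1 [ 0.4873 -0.0711  0.0777] [0.0001 0.0001]
  len 0.0457778611967881 mid [ 0.48978257 -0.09386367  0.07873012] yaw 6.120352138720793
red -1 [ 0.4944 -0.1652  0.0763] [0.0002 0.0002]
red 1 [ 0.4913 -0.1228  0.0792] [0.0005 0.0005]
  len 0.04253705834004302 mid [ 0.49288623 -0.14399828  0.07776906] yaw 4.174813110070771
grn -1 [ 0.4986 -0.2146  0.0739] [0.0004 0.0004]
grn 1 [ 0.4961 -0.1722  0.0814] [0.001 0.001]
  len 0.04308614385300286 mid [ 0.49738467 -0.19338154  0.07764189] yaw 3.413365577320643
hook@z.126 [ 0.5412 -0.3965]
hook@z.126 [ 0.5377 -0.3505]
hook@z.126 [ 0.5343 -0.3043]
[ 0.50001212 -0.35826488  0.45176162]
```

send_rows:
  deltas:
    - [[-0.19,0.05,-0.075],0]
    - [[-0.19,0.05,-0.075],0]
    - [[-0.19,0.05,-0.075],0]
    - [[-0.19,0.05,-0.075],0]
    - [[-0.19,0.05,-0.075],0]

```text
clock: 4.75
tool_pos: [0.567, 0.1043, 0.4238]
orientation: [-179.7, 0.2, -89.9]
force: [1.0, -0.4, -0.2]
opening: 0.0436
gripper_force: 0.0
```

Run:
```python
from h import *
s=snap('wrist','w5'); keep(s,'w5'); print(ctrl.get_obs()['tool_pos'])
```

```text
[0.56719382 0.10270988 0.42258162]
```

send_rows:
  deltas:
    - [[-0.2,0,0],0]
    - [[-0.2,0,0],0]
    - [[-0.2,0,0],0]
    - [[-0.2,0,0],0]
    - [[-0.2,0,0],0]

```text
clock: 5.22
tool_pos: [0.5679, 0.2642, 0.4184]
orientation: [179.9, -0.0, -89.9]
force: [0.5, -0.2, -0.3]
opening: 0.0437
gripper_force: 0.0
```

Run:
```python
from h import *
s=snap('wrist','w6'); keep(s,'w6'); print(ctrl.get_obs()['tool_pos'])
a=load('w5')['color']
for n,v in(('w5',load('w5')),('w6',s)):
  print(n,[np.round(proj(v,p)).tolist() for p in ([.65,.26,.19],[.623,.009,.19],[.463,.17,.003])])
cv2.imwrite('pics/w56.png',np.vstack([x[0:270] for x in (a,s['color'])])[:,:,::-1])
```

```text
[0.56785809 0.26209468 0.41866061]
w5 [[247.0, 323.0], [262.0, 80.0], [391.0, 201.0]]
w6 [[236.0, 181.0], [255.0, -120.0], [395.0, 94.0]]
```

View pics/w56.png

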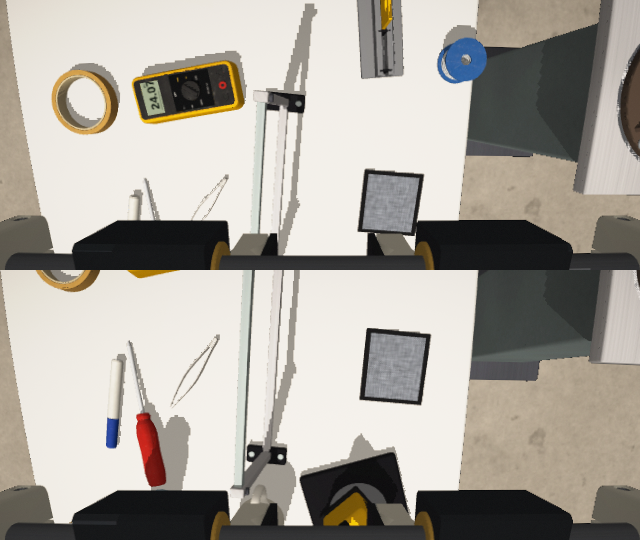

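Run:
```python
from h import *
a=load('w5')['color'][80:230,230:310];b=load('w6')['color'][80:230,215:295]
cv2.imwrite('pics/z56.png',np.hstack([cv2.resize(x,None,fx=4,fy=4,interpolation=0) for x in (a,b)])[:,:,::-1])
for n in('w5','w6'):
  for r in (130,180,215): print(n,r,load(n)['color'][r,228:275].mean(1).astype(int).tolist())
```

```text
w5 130 [238, 238, 238, 238, 238, 238, 238, 238, 238, 238, 238, 238, 238, 238, 238, 238, 238, 238, 238, 238, 238, 238, 238, 238, 238, 238, 235, 224, 216, 212, 209, 207, 208, 213, 210, 166, 78, 182, 238, 238, 238, 238, 238, 238, 238, 238, 238]
w5 180 [239, 239, 239, 239, 239, 239, 238, 239, 239, 239, 239, 239, 239, 239, 239, 239, 239, 239, 239, 239, 239, 239, 239, 239, 230, 215, 216, 212, 212, 212, 215, 219, 172, 90, 170, 230, 239, 239, 239, 239, 239, 238, 239, 239, 239, 239, 236]
w5 215 [239, 238, 239, 239, 239, 239, 239, 238, 239, 239, 239, 239, 239, 239, 239, 239, 239, 239, 238, 239, 239, 239, 225, 208, 219, 216, 216, 216, 217, 221, 183, 104, 165, 229, 238, 239, 239, 239, 239, 239, 239, 239, 239, 223, 221, 230, 229]
w6 130 [240, 240, 240, 240, 240, 240, 240, 240, 238, 216, 215, 216, 217, 217, 219, 220, 215, 150, 83, 133, 224, 240, 240, 240, 240, 240, 240, 240, 240, 240, 240, 240, 240, 240, 240, 240, 230, 214, 229, 230, 227, 225, 227, 227, 226, 183, 125]
w6 180 [240, 240, 241, 240, 240, 240, 237, 220, 216, 217, 218, 218, 219, 221, 201, 125, 82, 179, 201, 58, 25, 25, 27, 24, 24, 25, 26, 28, 27, 27, 27, 28, 27, 27, 41, 100, 129, 127, 124, 126, 109, 63, 19, 17, 17, 16, 16]
w6 215 [241, 240, 240, 237, 204, 121, 128, 140, 139, 140, 139, 140, 140, 119, 79, 85, 96, 94, 91, 88, 86, 84, 84, 103, 136, 151, 152, 151, 144, 131, 123, 122, 122, 121, 122, 131, 144, 153, 151, 151, 151, 152, 151, 151, 151, 152, 152]
```

View pics/z56.png

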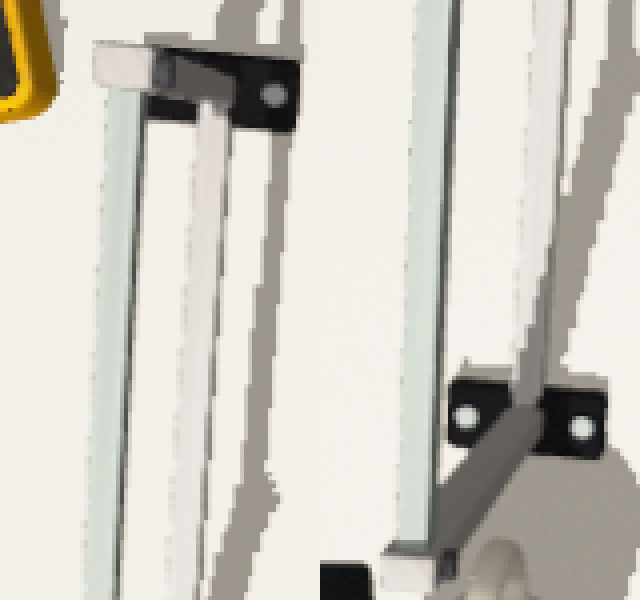

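Run:
```python
from h import *
from scipy.optimize import least_squares
w5,w6=load('w5'),load('w6')
C=[(w5,259.2,130.5),(w5,256.2,180.5),(w5,254.4,215.5),(w6,241.1,130.5),(w6,238.6,180.5)]
for dc in(0,.5):
  for s,c,r in C: print(np.round(atz(s,(c+dc,r),.19),4))
  def f(q): # x=a+b*y at height z
    return [ (lambda p:p[0]-q[0]-q[1]*p[1])(atz(s,(c+dc,r),q[2])) for s,c,r in C]
  print('fit',least_squares(f,[.62,.1,.19],x_scale=[.01,.01,.01]).x)
print('postR',atz(w5,(261,102),.194),'postL',atz(w6,(233,218),.194))
for nm,uv in (('mat',(391,201)),):
  for s in(w5,w6):
    m=ctrl.boxes_of
# mat corners from black border
for s in (w5,w6):
    m=(s['color'].max(2)<60).astype(np.uint8); n,l,st,c=cv2.connectedComponentsWithStats(m)
    for i in range(1,n):
        if 345<c[i][0]<410 and 60<c[i][1]<220 and st[i][4]>200:
            r=cv2.minAreaRect(np.argwhere(l==i)[:,::-1].astype(np.float32)); b=cv2.boxPoints(r)
            P=[atz(s,q,.003) for q in b]; print('mat',np.round(P,3).tolist(),np.round(np.mean(P,0),4))
```

```text
[0.6274 0.0542 0.19  ]
[0.6323 0.1019 0.19  ]
[0.6357 0.1373 0.19  ]
[0.6423 0.2131 0.19  ]
[0.6473 0.2599 0.19  ]
fit [0.62613623 0.10178153 0.16597843]
[0.6269 0.0542 0.19  ]
[0.6318 0.1019 0.19  ]
[0.6352 0.1373 0.19  ]
[0.6419 0.2131 0.19  ]
[0.6468 0.26   0.19  ]
fit [0.62540382 0.10142582 0.16736784]
postR [0.62398133 0.02844562 0.194     ] postL [0.65393928 0.29608438 0.194     ]
mat [[0.513, 0.219, 0.003], [0.505, 0.121, 0.003], [0.416, 0.129, 0.003], [0.42, 0.228, 0.003]] [0.4634 0.1744 0.003 ]
```

Measured: rail bar x = 0.627 + 0.097·(y − 0.054), clear from y 0.028 to 0.296 (yaw about −5.5°). Mat centre is (0.463, 0.174). Next is the nearest hook.

Run:
```python
from h import *
o=ctrl.get_obs(); print(o['tool_pos'],o['orientation'])
plan([(.534,-.304,.30,-85.7),(.534,-.304,.176,-85.7)])
```

```text
[0.56785809 0.26209468 0.41866061] [ 1.79905236e+02 -5.83230227e-02 -8.99157446e+01]
   [0.2359, 0.0145, 0.0494] -0.0156
   [0.2354, 0.0202, 0.0495] -0.0156
   [0.2348, 0.026, 0.0494] -0.0156
-> [0.534, -0.304, 0.3, -85.7037]
   [0.0, -0.0, 0.155] -0.0
-> [0.534, -0.304, 0.176, -85.7037]
```

send_rows:
  deltas:
    - [[0.236,0.0145,0.0494],-0.0156]
    - [[0.236,0.0145,0.0494],-0.0156]
    - [[0.236,0.0145,0.0494],-0.0156]
    - [[0.236,0.0145,0.0494],-0.0156]
    - [[0.236,0.0145,0.0494],-0.0156]

```text
clock: 5.68
tool_pos: [0.5548, 0.067, 0.3801]
orientation: [180.0, -0.0, -88.8]
force: [0.7, -0.6, 0.5]
opening: 0.044
gripper_force: 0.0
```

send_rows:
  deltas:
    - [[0.2354,0.0202,0.0495],-0.0156]
    - [[0.2354,0.0202,0.0495],-0.0156]
    - [[0.2354,0.0202,0.0495],-0.0156]
    - [[0.2354,0.0202,0.0495],-0.0156]
    - [[0.2354,0.0202,0.0495],-0.0156]

```text
clock: 6.1
tool_pos: [0.5425, -0.1214, 0.3404]
orientation: [180.0, -0.0, -87.4]
force: [0.3, 0.8, 0.2]
opening: 0.044
gripper_force: 0.0
```

send_rows:
  deltas:
    - [[0.2348,0.026,0.0494],-0.0156]
    - [[0.2348,0.026,0.0494],-0.0156]
    - [[0.2348,0.026,0.0494],-0.0156]
    - [[0.2348,0.026,0.0494],-0.0156]
    - [[0.2348,0.026,0.0494],-0.0156]

```text
clock: 6.52
tool_pos: [0.5304, -0.3099, 0.3005]
orientation: [179.9, -0.0, -86.0]
force: [0.5, 1.4, -0.9]
opening: 0.0441
gripper_force: 0.0
```

Run:
```python
from h import *
for _ in range(4): s=snap('wrist')
keep(s,'w7'); cv2.imwrite('pics/w7.png',s['color'][:,:,::-1])
o=ctrl.get_obs(); print(o['tool_pos'],o['orientation'])
plan([(.534,-.304,.30,-85.7),(.534,-.304,.176,-85.7)])
for c,st,_ in blobs(s,(5,150,120),(18,255,255)): print(np.round(c,1),st)
for p in [(.5343,-.3043,.146),(.5377,-.3505,.146),(.5412,-.3965,.146)]: print(proj(s,p))
```

```text
[ 0.53142701 -0.30719011  0.30103654] [ 1.79949284e+02  1.52895700e-02 -8.60167831e+01]
   [-0.0038, -0.0035, 0.0013] -0.0035
-> [0.534, -0.304, 0.3, -85.7018]
   [0.0, 0.0, 0.155] -0.0
-> [0.534, -0.304, 0.176, -85.7018]
[316.9  80.1] [308, 72, 19, 18, 318]
[317.8 146.9] [309, 139, 19, 17, 304]
[318.3 208.1] [309, 200, 19, 17, 278]
[316.98881061 210.03914209]
[316.35218371 147.6276391 ]
[315.51881636  80.09565751]
```

send_rows:
  deltas:
    - [[-0.0038,-0.003,0.05],-0.0035]
    - [[-0.0038,-0.003,0.08],-0.0035]
    - [[-0.0038,-0.003,0.11],-0.0035]
    - [[-0.0038,-0.003,0.135],-0.0035]
    - [[-0.0038,-0.003,0.156],-0.0035]

```text
clock: 7.13
tool_pos: [0.5347, -0.3011, 0.1758]
orientation: [180.0, 0.0, -85.4]
force: [0.7, -0.3, -0.5]
opening: 0.0439
gripper_force: 0.0
```

send_rows:
  deltas:
    - [[0,0,0],0]
    - [[0,0,0],0]
    - [[0,0,0],0]
    - [[0,0,0],0]
    - [[0,0,0],0]
  gripper: 0

```text
clock: 7.55
tool_pos: [0.536, -0.302, 0.1781]
orientation: [-179.9, -0.0, -85.5]
force: [0.3, 0.3, 0.3]
opening: 0.0162
gripper_force: 0.5
```

Run:
```python
from h import *
o=ctrl.get_obs(); print(o['clock'],o['tool_pos'],o['orientation'],o['opening'],o['gripper_force'],o['force'])
```

```text
7.55 [ 0.53602548 -0.30197594  0.17813614] [-1.79872047e+02 -4.87448105e-02 -8.54534148e+01] 0.016199031533782434 0.45157406249018095 [0.33603232 0.27381707 0.29418968]
```

send_rows:
  deltas:
    - [[0,0,0],0]
    - [[0,0,0],0]
    - [[0,0,0],0]
    - [[0,0,0],0]
    - [[0,0,0],0]

```text
clock: 7.97
tool_pos: [0.536, -0.302, 0.1779]
orientation: [-179.9, -0.0, -85.5]
force: [-1.2, 2.0, 7.3]
opening: 0.0139
gripper_force: 30.0
```

send_rows:
  deltas:
    - [[0,0,-0.008],0]
    - [[0,0,-0.016],0]
    - [[0,0,-0.024],0]
    - [[0,0,-0.03],0]
    - [[0,0,-0.03],0]

```text
clock: 8.38
tool_pos: [0.5361, -0.3022, 0.2021]
orientation: [-179.9, -0.1, -85.5]
force: [0.1, -0.2, 0.3]
opening: 0.0136
gripper_force: 30.0
```

Run:
```python
from h import *
for _ in range(3): s=snap('wrist')
o=ctrl.get_obs(); print(o['clock'],o['tool_pos'],o['orientation'],o['opening'],o['gripper_force'],o['force'])
for c,st,_ in blobs(s,(5,150,120),(18,255,255)): print(np.round(c,1),st)
cv2.imwrite('pics/w8.png',s['color'][:,:,::-1])
```

```text
8.5333 [ 0.53534371 -0.30186335  0.20046855] [ 1.79997159e+02  8.93088256e-03 -8.54787613e+01] 0.014067032869514154 29.999235570430756 [ 0.33687603  0.88114835 -0.12252831]
[329.3  41.7] [313, 27, 34, 31, 970]
[329.  152.4] [314, 136, 32, 33, 947]
[322.  243.4] [308, 232, 29, 23, 616]
```

View pics/w8.png

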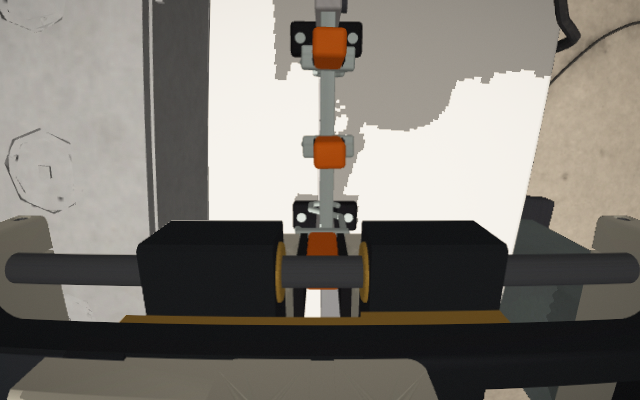

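Run:
```python
from h import *
s=snap('wrist'); o=ctrl.get_obs(); t=o['tool_pos']; print(t)
b=[b for b in blobs(s,(3,150,60),(18,255,255)) if b[0][1]>220][0]; print(b[0],b[1])
print(s['color'][226:262,322].tolist()[::2])
for dy in(-.004,-.002,0,.002):
    print(dy,proj(s,[t[0],t[1]+dy-.006,t[2]-.070]),proj(s,[t[0],t[1]+dy-.006,t[2]-.030]))
plan([(.500,-.302,.200,-85.5),(.490,-.29,.26,-85.1)],start=[.5355,-.302,.200,-85.5])
print('over'); plan([(.530,-.1937,.26,-84.8)],start=[.490,-.29,.26,-85.1])
```

```text
[ 0.53526977 -0.30182549  0.2002889 ]
[321.85550787 244.02288984] [306, 232, 32, 24, 699]
[[126, 130, 124], [100, 103, 97], [105, 111, 105], [124, 71, 46], [124, 51, 7], [124, 52, 10], [124, 51, 6], [124, 51, 9], [125, 53, 11], [125, 53, 8], [125, 52, 9], [125, 52, 9], [123, 52, 9], [124, 53, 8], [125, 53, 9], [46, 41, 40], [43, 43, 44], [47, 47, 48]]
-0.004 [324.6789592  229.71093804] [325.61534106 263.86694375]
-0.002 [324.35863847 233.48450859] [325.19788867 268.59122732]
0 [324.04020547 237.23493187] [324.78373366 273.27573934]
0.002 [323.72365728 240.96225783] [324.3728653  277.92065338]
   [-0.0035, 0.0442, 0.0] -0.0
-> [0.5, -0.302, 0.2, -85.5]
   [-0.0159, 0.0113, -0.075] -0.0044
-> [0.49, -0.29, 0.26, -85.104]
over
   [-0.1157, -0.0601, 0.0] -0.0033
-> [0.53, -0.1937, 0.26, -84.803]
```

Run:
```python
from h import *
plan([(.500,-.3045,.200,-85.5),(.495,-.29,.265,-85.1),(.5212,-.1892,.265,-84.8),(.5212,-.1892,.2105,-84.8)],start=[.5354,-.302,.2003,-85.5])
```

```text
[-0.0004, 0.0444, 0.0004] -0.0
-> [0.5, -0.3045, 0.2, -85.5]
   [-0.0185, 0.0048, -0.0813] -0.0044
-> [0.495, -0.29, 0.265, -85.104]
   [-0.1228, -0.0434, 0.0] -0.0034
-> [0.5212, -0.1892, 0.265, -84.798]
   [0.0, -0.0, 0.0682] 0.0
-> [0.5212, -0.1892, 0.2105, -84.798]
```

send_rows:
  deltas:
    - [[0,0.012,0],0]
    - [[0,0.024,0],0]
    - [[0,0.035,0],0]
    - [[0,0.0445,0],0]
    - [[0,0.0445,0],0]

```text
clock: 9.0
tool_pos: [0.4981, -0.3048, 0.2007]
orientation: [180.0, 0.0, -85.5]
force: [-0.0, 0.5, 0.0]
opening: 0.0137
gripper_force: 30.0
```

send_rows:
  deltas:
    - [[-0.004,0.001,-0.02],-0.0044]
    - [[-0.008,0.002,-0.045],-0.0044]
    - [[-0.0135,0.0035,-0.065],-0.0044]
    - [[-0.0185,0.005,-0.0813],-0.0044]
    - [[-0.0185,0.005,-0.0813],-0.0044]

```text
clock: 9.42
tool_pos: [0.4958, -0.2904, 0.2689]
orientation: [-179.7, -0.1, -85.0]
force: [0.6, 0.2, 0.4]
opening: 0.0139
gripper_force: 30.0
```

send_rows:
  deltas:
    - [[-0.03,-0.01,0],-0.0034]
    - [[-0.07,-0.025,0],-0.0034]
    - [[-0.1,-0.035,0],-0.0034]
    - [[-0.1228,-0.0434,0],-0.0034]
    - [[-0.1228,-0.0434,0],-0.0034]

```text
clock: 9.83
tool_pos: [0.5217, -0.1869, 0.2651]
orientation: [-180.0, 0.0, -84.6]
force: [0.2, -0.2, -0.2]
opening: 0.014
gripper_force: 30.0
```

Run:
```python
from h import *
for _ in range(3): s=snap('wrist','w9')
o=ctrl.get_obs(); print(o['clock'],o['tool_pos'],o['orientation'],o['opening'],o['force'])
keep(s,'w9')
for t in ('coupon_2','coupon_2_hole','hook_1_bend'):
    print(t,[(round(d['conf'],2),np.round(np.array(d['xy'])*[640,400]).astype(int).tolist()) for d in ctrl.boxes_of(s,t)])
g=snap('scene'); 
cv2.imwrite('pics/w9z.png',np.vstack([cv2.resize(s['color'][100:260,220:420],(800,330*1)),cv2.resize(g['color'][150:260,330:500],(800,270))])[:,:,::-1])
plan([(.5212,-.1892,.2105,-84.8)])
```

```text
9.9833 [ 0.52088911 -0.18942685  0.26512138] [ 1.79965670e+02  1.93219522e-03 -8.47325030e+01] 0.013722474613477647 [ 0.46333918 -0.10749595 -0.4440318 ]
coupon_2 [(0.5, [346, 220])]
coupon_2_hole [(0.91, [345, 187])]
hook_1_bend []
   [-0.0011, -0.0007, 0.0686] -0.0004
-> [0.5212, -0.1892, 0.2105, -84.7991]
```

View pics/w9z.png

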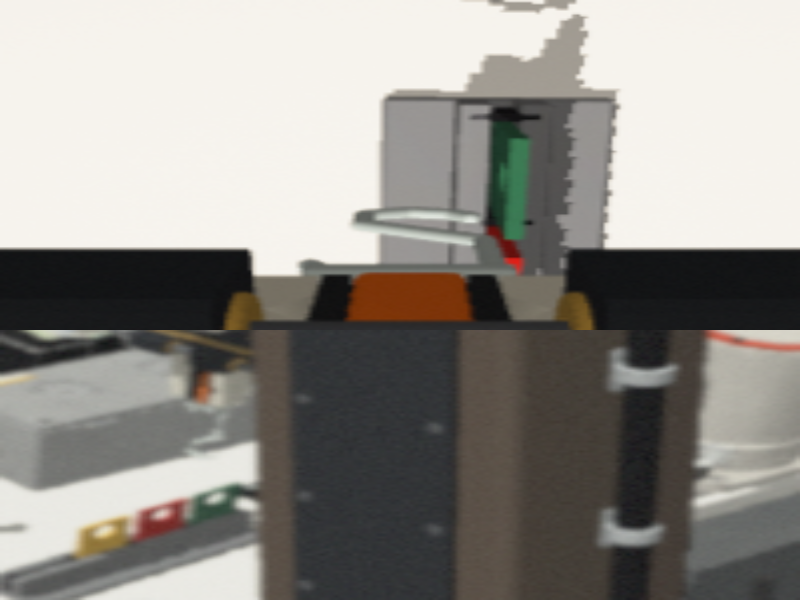

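Run:
```python
from h import *
s=load('w9'); o=ctrl.get_obs(); t=np.array(o['tool_pos'])
a=np.radians(5.2);u=np.array([np.cos(a),np.sin(a),0]);v=np.array([-np.sin(a),np.cos(a),0]);z=np.array([0,0,1])
cr=lambda p:np.round(((p-[220,100])*[4,330/160])).tolist()
for dy in(-.0025,0): print('tip',dy,cr(proj(s,t+dy*v-.011*u-.142*z)),'bend back',cr(proj(s,t+dy*v+.008*u-.142*z)))
c=np.array([.4995,-.1937,.078])
for i in(-2,2):
  for j in(-21,21): print('corner',i,j,cr(proj(s,c+i/1000*u+j/1000*v)))
```

```text
tip -0.0025 [475.0, 216.0] bend back [367.0, 216.0]
tip 0 [475.0, 223.0] bend back [367.0, 223.0]
corner -2 -21 [526.0, 137.0]
corner -2 21 [521.0, 238.0]
corner 2 -21 [506.0, 137.0]
corner 2 21 [503.0, 238.0]
```

The hook tip (340,205) and the green coupon's corners match the model within a pixel. I'll descend, insert and lift.

send_rows:
  deltas:
    - [[-0.0005,0,0.02],0]
    - [[-0.0005,0,0.04],0]
    - [[-0.0005,0,0.06],0]
    - [[-0.0005,0,0.0685],0]
    - [[-0.0005,0,0.0685],0]

```text
clock: 10.6
tool_pos: [0.5199, -0.1894, 0.2091]
orientation: [179.8, 0.0, -84.8]
force: [0.1, -0.5, -0.0]
opening: 0.0136
gripper_force: 30.0
```

send_rows:
  deltas:
    - [[0,0.006,0],0]
    - [[0,0.012,0],0]
    - [[0,0.018,0],0]
    - [[0,0.024,0],0]
    - [[0,0.028,0],0]

```text
clock: 11.02
tool_pos: [0.498, -0.1911, 0.2115]
orientation: [-179.9, -0.0, -84.8]
force: [0.3, 0.2, 0.0]
opening: 0.0134
gripper_force: 30.0
```

Run:
```python
from h import *
for _ in range(2): s=snap('wrist','w10')
o=ctrl.get_obs(); print(o['clock'],o['tool_pos'],o['orientation'],o['opening'],o['force'])
```

```text
11.1167 [ 0.49809382 -0.19109725  0.21135583] [-1.79953247e+02 -3.24185525e-04 -8.47770105e+01] 0.01369395338438691 [ 0.38671461  0.00456011 -1.02834885]
```

send_rows:
  deltas:
    - [[0,0,-0.008],0]
    - [[0,0,-0.016],0]
    - [[0,0,-0.03],0]
    - [[0,0,-0.05],0]
    - [[0,0,-0.068],0]

```text
clock: 11.53
tool_pos: [0.4989, -0.1911, 0.2665]
orientation: [-180.0, -0.0, -84.8]
force: [0.4, 1.1, -0.9]
opening: 0.0139
gripper_force: 30.0
```

Run:
```python
from h import *
for _ in range(2): s=snap('wrist','w11')
o=ctrl.get_obs(); print(o['clock'],o['tool_pos'],o['orientation'],o['opening'],o['force'])
a=cv2.imread('pics/w10.png')
cv2.imwrite('pics/w11z.png',np.hstack([cv2.resize(x[100:260,240:400],(400,400)) for x in (a,s['color'][:,:,::-1])]))
```

```text
11.6333 [ 0.50017854 -0.19131183  0.26831323] [-1.79725196e+02 -7.70573349e-02 -8.47373860e+01] 0.013739674542297133 [-0.36741084  0.60409915 -0.59047821]
```

View pics/w11z.png

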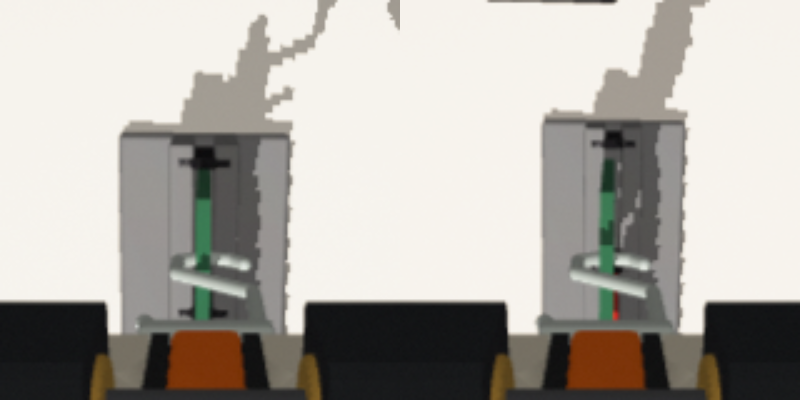

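The green coupon is caught: it keeps its place in the hook while the rack recedes. Next, the left part of the rail.

Run:
```python
from h import *
p=plan([(.515,-.04,.292,-88.5),(.545,.105,.292,-92),(.6073,.2431,.292,-95.5)],start=[.4989,-.1912,.265,-84.8])
print('--');plan([(.6451,.2395,.292,-95.5),(.6451,.2395,.266,-95.5)],p)
```

```text
[-0.1864, -0.0372, -0.0337] 0.0411
-> [0.515, -0.04, 0.292, -88.499]
   [-0.1802, -0.0422, -0.0] 0.0389
-> [0.545, 0.105, 0.292, -92.0]
   [-0.1752, -0.0718, -0.0] 0.0389
-> [0.6073, 0.2431, 0.292, -95.501]
--
   [-0.0001, -0.0475, -0.0] -0.0
-> [0.6451, 0.2395, 0.292, -95.501]
   [0.0, 0.0, 0.0324] -0.0
-> [0.6451, 0.2395, 0.266, -95.501]
```

send_rows:
  deltas:
    - [[-0.02,-0.004,-0.01],0.008]
    - [[-0.055,-0.011,-0.02],0.016]
    - [[-0.1,-0.02,-0.03],0.025]
    - [[-0.145,-0.029,-0.0337],0.033]
    - [[-0.1864,-0.0372,-0.0337],0.0411]

```text
clock: 12.05
tool_pos: [0.515, -0.0382, 0.293]
orientation: [-179.9, 0.0, -88.5]
force: [0.2, 0.1, -0.4]
opening: 0.0138
gripper_force: 30.0
```

send_rows:
  deltas:
    - [[-0.04,-0.009,0],0.008]
    - [[-0.08,-0.018,0],0.016]
    - [[-0.12,-0.028,0],0.025]
    - [[-0.155,-0.036,0],0.033]
    - [[-0.18,-0.042,0],0.0389]

```text
clock: 12.47
tool_pos: [0.5447, 0.1075, 0.2918]
orientation: [180.0, 0.0, -91.9]
force: [-0.1, -0.2, -0.7]
opening: 0.0136
gripper_force: 30.0
```

send_rows:
  deltas:
    - [[-0.04,-0.015,0],0.008]
    - [[-0.08,-0.032,0],0.016]
    - [[-0.12,-0.048,0],0.025]
    - [[-0.155,-0.063,0],0.033]
    - [[-0.1752,-0.0718,0],0.0389]

```text
clock: 12.88
tool_pos: [0.6076, 0.2461, 0.2911]
orientation: [180.0, -0.0, -95.4]
force: [-0.8, -0.7, -0.4]
opening: 0.0138
gripper_force: 30.0
```

Run:
```python
from h import *
for _ in range(4): s=snap('wrist','w12')
keep(s,'w12'); g=snap('scene','g12'); keep(g,'g12')
o=ctrl.get_obs(); print(o['clock'],o['tool_pos'],o['orientation'],o['opening'],o['force'])
cv2.imwrite('pics/z12.png',np.vstack([cv2.resize(s['color'][60:260,200:440],(480,300*4//3))[:300],cv2.resize(g['color'][160:270,180:340],(480,300))])[:,:,::-1])
plan([(.6451,.2395,.292,-95.5),(.6451,.2395,.266,-95.5)])
```

```text
13.1333 [0.60625972 0.24281386 0.29148611] [ 1.79936520e+02 -4.77820040e-02 -9.54569196e+01] 0.013534929609104891 [ 0.19946894 -0.14453899 -0.48079237]
   [-0.0005, -0.0487, -0.0006] 0.0005
-> [0.6451, 0.2395, 0.292, -95.5019]
   [0.0, -0.0, 0.0325] -0.0
-> [0.6451, 0.2395, 0.266, -95.5019]
```

View pics/z12.png

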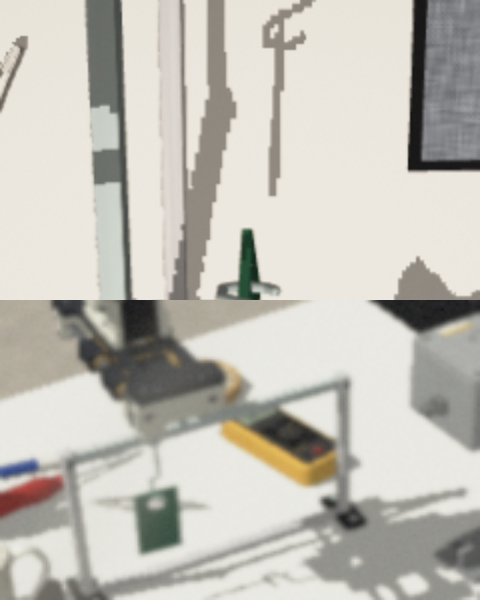

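Run:
```python
from h import *
s=load('w12')
for r in(140,165,190,205): 
    print(r,s['color'][r,238:276].mean(1).astype(int).tolist())
for uv in((249,190.5),(265,190.5)):
    p=atz(s,uv,.19);print(np.round(p,4), .6272+.0967*(p[1]-.0542))
```

```text
140 [229, 229, 230, 229, 229, 229, 229, 217, 151, 107, 108, 107, 107, 108, 109, 108, 110, 109, 109, 109, 109, 99, 83, 76, 74, 173, 230, 229, 230, 229, 230, 229, 230, 230, 230, 230, 229, 230]
165 [230, 229, 229, 230, 229, 230, 230, 230, 217, 185, 196, 202, 203, 204, 204, 204, 205, 207, 208, 207, 208, 203, 175, 114, 75, 75, 185, 230, 230, 230, 230, 230, 229, 230, 230, 230, 230, 230]
190 [230, 230, 230, 230, 230, 230, 230, 230, 230, 230, 217, 198, 205, 203, 205, 204, 205, 207, 208, 208, 208, 209, 208, 179, 115, 75, 75, 189, 230, 230, 230, 230, 230, 230, 230, 230, 230, 230]
205 [230, 230, 230, 230, 230, 230, 230, 230, 230, 230, 230, 214, 195, 205, 205, 204, 205, 207, 208, 209, 208, 209, 209, 196, 140, 80, 74, 129, 207, 230, 230, 230, 230, 230, 230, 230, 231, 230]
[0.6468 0.2173 0.19  ] 0.6429738724468701
[0.6376 0.2182 0.19  ] 0.6430598224967619
```

send_rows:
  deltas:
    - [[0,-0.012,0],0]
    - [[0,-0.024,0],0]
    - [[0,-0.036,0],0]
    - [[0,-0.0485,0],0]
    - [[0,-0.0485,0],0]

```text
clock: 13.55
tool_pos: [0.6473, 0.2386, 0.2917]
orientation: [-180.0, -0.0, -95.6]
force: [0.4, -1.1, -0.9]
opening: 0.0137
gripper_force: 30.0
```

send_rows:
  deltas:
    - [[0,0,0.007],0]
    - [[0,0,0.014],0]
    - [[0,0,0.02],0]
    - [[0,0,0.026],0]
    - [[0,0,0.031],0]

```text
clock: 13.97
tool_pos: [0.645, 0.2394, 0.2677]
orientation: [-180.0, -0.0, -95.4]
force: [-13.3, -0.2, 26.8]
opening: 0.0137
gripper_force: 30.0
```

Run:
```python
from h import *
for _ in range(2): g=snap('scene')
o=ctrl.get_obs(); print(o['clock'],o['tool_pos'],o['orientation'],o['opening'],o['force'])
```

```text
14.0667 [0.64500501 0.23948694 0.26796457] [-1.79968772e+02 -8.06950632e-03 -9.54294223e+01] 0.013972569787229216 [-2.12802085 -0.73542938  4.36370558]
```

send_rows:
  deltas:
    - [[0,0,0],0]
    - [[0,0,0],0]
    - [[0,0,0],0]
    - [[0,0,0],0]
    - [[0,0,0],0]
  gripper: 0.4

```text
clock: 14.48
tool_pos: [0.6453, 0.2394, 0.2672]
orientation: [180.0, -0.0, -95.5]
force: [-0.3, -0.2, -0.7]
opening: 0.034
gripper_force: 0.0
```

send_rows:
  deltas:
    - [[0,0,-0.01],0]
    - [[0,0,-0.03],0]
    - [[0,0,-0.06],0]
    - [[0,0,-0.09],0]
    - [[0,0,-0.11],0]

```text
clock: 14.9
tool_pos: [0.6458, 0.2394, 0.3587]
orientation: [-179.8, 0.1, -95.5]
force: [0.6, -0.9, 1.5]
opening: 0.035
gripper_force: 0.0
```

Run:
```python
from h import *
for _ in range(3): g=snap('scene','g13')
keep(g,'g13'); t=snap('top')
o=ctrl.get_obs(); print(o['clock'],o['tool_pos'],o['orientation'],o['opening'],o['force'])
cv2.imwrite('pics/z13.png',np.hstack([cv2.resize(g['color'][160:270,180:340],(480,330)),cv2.resize(t['color'][150:250,160:260],(320,330))])[:,:,::-1])
# next hook M; grip y offset chosen 0
plan([(.62,.1,.36,-91),(.5377,-.3505,.30,-85.7),(.5377,-.3505,.176,-85.7)])
```

```text
15.1 [0.64524933 0.23942423 0.3560667 ] [-1.79958475e+02  5.66339398e-02 -9.54797943e+01] 0.03470417307516189 [ 0.51210603 -0.07847046 -1.37676226]
   [0.1765, 0.0148, -0.0049] -0.0498
-> [0.62, 0.1, 0.36, -90.9978]
   [0.1883, 0.031, 0.025] -0.0196
   [0.1872, 0.0368, 0.025] -0.0196
   [0.186, 0.0425, 0.025] -0.0197
-> [0.5377, -0.3505, 0.3, -85.6968]
   [0.0, 0.0, 0.155] 0.0
-> [0.5377, -0.3505, 0.176, -85.6968]
```

View pics/z13.png

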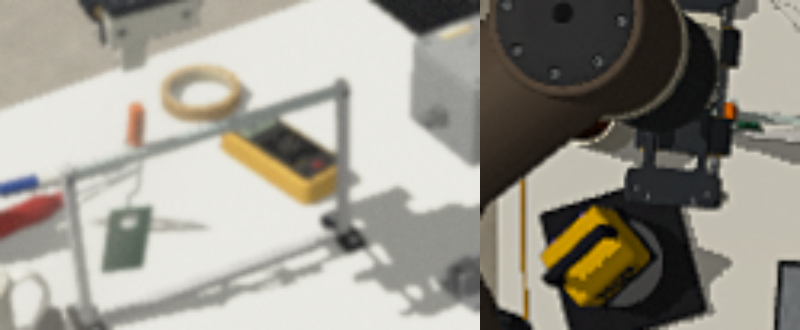

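Hook and green coupon hang on the rail. Next: the middle hook for the red coupon.

send_rows:
  deltas:
    - [[0.1765,0.0148,-0.0049],-0.0498]
    - [[0.1765,0.0148,-0.0049],-0.0498]
    - [[0.1765,0.0148,-0.0049],-0.0498]
    - [[0.1765,0.0148,-0.0049],-0.0498]
    - [[0.1765,0.0148,-0.0049],-0.0498]

```text
clock: 15.52
tool_pos: [0.6189, 0.0963, 0.3593]
orientation: [180.0, -0.0, -91.2]
force: [-0.1, 0.2, 0.3]
opening: 0.0349
gripper_force: 0.0
```

send_rows:
  deltas:
    - [[0.1883,0.031,0.025],-0.0196]
    - [[0.1883,0.031,0.025],-0.0196]
    - [[0.1883,0.031,0.025],-0.0196]
    - [[0.1883,0.031,0.025],-0.0196]
    - [[0.1883,0.031,0.025],-0.0196]

```text
clock: 15.93
tool_pos: [0.5909, -0.054, 0.3377]
orientation: [179.8, -0.0, -89.4]
force: [0.1, -0.3, 0.5]
opening: 0.035
gripper_force: 0.0
```

send_rows:
  deltas:
    - [[0.1872,0.0368,0.025],-0.0196]
    - [[0.1872,0.0368,0.025],-0.0196]
    - [[0.1872,0.0368,0.025],-0.0196]
    - [[0.1872,0.0368,0.025],-0.0196]
    - [[0.1872,0.0368,0.025],-0.0196]

```text
clock: 16.35
tool_pos: [0.5638, -0.2038, 0.3173]
orientation: [179.8, 0.0, -87.7]
force: [0.7, 0.8, -0.8]
opening: 0.0351
gripper_force: 0.0
```

send_rows:
  deltas:
    - [[0.186,0.0425,0.025],-0.0197]
    - [[0.186,0.0425,0.025],-0.0197]
    - [[0.186,0.0425,0.025],-0.0197]
    - [[0.186,0.0425,0.025],-0.0197]
    - [[0.186,0.0425,0.025],-0.0197]

```text
clock: 16.77
tool_pos: [0.5366, -0.354, 0.2967]
orientation: [179.8, 0.1, -85.9]
force: [0.5, 0.8, -0.1]
opening: 0.0352
gripper_force: 0.0
```

```bash
cat > ck.py <<'E'
from h import *
import sys
def settle(n=4):
    P=[]
    for _ in range(n):
        s=snap('wrist'); o=ctrl.get_obs(); P.append([*o['tool_pos'],o['orientation'][2]])
    p=np.mean(P[1:],0); print(round(o['clock'],2),np.round(p,4),'open',round(o['opening'],4),'F',np.round(o['force'],1)); return s,p
E
python3 - <<'E'
from ck import *
s,p=settle()
for c,st,_ in blobs(s,(5,150,120),(18,255,255)): print(np.round(c,1),st)
for q in [(.5377,-.3505,.146),(.5412,-.3965,.146)]: print(proj(s,q))
plan([(.5377,-.3505,.176,-85.7)],p)
E
```

```text
16.97 [  0.5379  -0.3503   0.2983 -85.7355] open 0.035 F [0.5 0.2 0.4]
[374.4  14.6] [356, 0, 29, 30, 423]
[323.6 141.2] [315, 132, 19, 19, 311]
[324.  200.5] [315, 187, 19, 25, 379]
[322.62184629 205.25091651]
[322.51200038 142.1304158 ]
   [0.0002, 0.0003, 0.1529] -0.0004
-> [0.5377, -0.3505, 0.176, -85.6995]
```

send_rows:
  deltas:
    - [[0,0.0005,0.04],0]
    - [[0,0.0005,0.08],0]
    - [[0,0.0005,0.11],0]
    - [[0,0.0005,0.135],0]
    - [[0,0.0005,0.153],0]

```text
clock: 17.38
tool_pos: [0.5375, -0.3486, 0.175]
orientation: [179.9, 0.1, -85.6]
force: [-0.4, 0.2, -0.3]
opening: 0.0349
gripper_force: 0.0
```

send_rows:
  deltas:
    - [[0,0,0],0]
    - [[0,0,0],0]
    - [[0,0,0],0]
    - [[0,0,0],0]
    - [[0,0,0],0]
  gripper: 0

```text
clock: 17.8
tool_pos: [0.5383, -0.3505, 0.1785]
orientation: [-179.9, -0.1, -85.7]
force: [0.2, 1.4, 2.6]
opening: 0.0138
gripper_force: 30.0
```

send_rows:
  deltas:
    - [[0,0,0],0]
    - [[0,0,0],0]
    - [[0,0,0],0]
    - [[0,0,0],0]
    - [[0,0,0],0]

```text
clock: 18.22
tool_pos: [0.5383, -0.3506, 0.1785]
orientation: [-179.8, -0.1, -85.7]
force: [1.0, 3.5, 6.9]
opening: 0.014
gripper_force: 30.0
```

Run:
```python
from ck import *
s,p=settle(4)
a=np.radians(5.2);u=np.array([np.cos(a),np.sin(a)]);v=np.array([-np.sin(a),np.cos(a)])
c=np.array([.4949,-.1442])+.022*u; print(c)
zo=p[2]-.126; print('offset',zo)
plan([(p[0],p[1],p[2]+.024,p[3]),(p[0]-.037,p[1]-.003,p[2]+.024,p[3]),(.495,-.30,.265,-85.3),(*c,.265,-84.8)],p)
```

```text
18.42 [  0.5383  -0.3506   0.1785 -85.6718] open 0.0134 F [1.2 5.  7. ]
[ 0.51680946 -0.14220608]
offset 0.05248674511014395
   [0.0, 0.0, -0.03] -0.0
-> [0.5383, -0.3506, 0.2025, -85.6718]
   [0.0002, 0.0464, 0.0] -0.0
-> [0.5013, -0.3535, 0.2025, -85.6718]
   [-0.0673, 0.0028, -0.0781] -0.0041
-> [0.495, -0.3, 0.265, -85.3028]
   [-0.1944, -0.0433, -0.0] -0.0056
-> [0.5168, -0.1422, 0.265, -84.7988]
```

send_rows:
  deltas:
    - [[0,0,-0.008],0]
    - [[0,0,-0.016],0]
    - [[0,0,-0.024],0]
    - [[0,0,-0.03],0]
    - [[0,0,-0.03],0]

```text
clock: 18.83
tool_pos: [0.538, -0.3509, 0.2025]
orientation: [-179.9, -0.1, -85.7]
force: [-0.1, -0.7, 0.1]
opening: 0.0134
gripper_force: 30.0
```

send_rows:
  deltas:
    - [[0,0.012,0],0]
    - [[0,0.024,0],0]
    - [[0,0.036,0],0]
    - [[0,0.0464,0],0]
    - [[0,0.0464,0],0]

```text
clock: 19.25
tool_pos: [0.4983, -0.3534, 0.2009]
orientation: [180.0, 0.0, -85.7]
force: [-0.3, 0.2, -1.2]
opening: 0.0139
gripper_force: 30.0
```

send_rows:
  deltas:
    - [[-0.005,0,-0.025],-0.0041]
    - [[-0.025,0.001,-0.05],-0.0041]
    - [[-0.045,0.002,-0.065],-0.0041]
    - [[-0.0673,0.0028,-0.0781],-0.0041]
    - [[-0.0673,0.0028,-0.0781],-0.0041]

```text
clock: 19.67
tool_pos: [0.4946, -0.2984, 0.2662]
orientation: [-179.8, -0.1, -85.3]
force: [0.4, 0.3, 0.3]
opening: 0.014
gripper_force: 30.0
```

send_rows:
  deltas:
    - [[-0.04,-0.009,0],-0.0056]
    - [[-0.08,-0.018,0],-0.0056]
    - [[-0.125,-0.028,0],-0.0056]
    - [[-0.165,-0.037,0],-0.0056]
    - [[-0.1944,-0.0433,0],-0.0056]

```text
clock: 20.08
tool_pos: [0.5161, -0.1401, 0.2632]
orientation: [-180.0, 0.0, -84.8]
force: [-0.6, 0.0, -0.0]
opening: 0.0139
gripper_force: 30.0
```

```bash
cat >> ck.py <<'E'
def chk(s,p,c,lo,hi):
    a=np.radians(5.2);u=np.array([np.cos(a),np.sin(a),0]);v=np.array([-np.sin(a),np.cos(a),0]);z=np.array([0,0,1])
    for i in(-2,2):
        for j in(-21,21): print('corner',i,j,np.round(proj(s,np.array([*c,.078])+i/1000*u+j/1000*v),1))
    for b in blobs(s,lo,hi,15):
        if 300<b[0][0]<400: print('blob',np.round(b[0],1),b[1])
    for dy in(-.003,0,.003): print('tip',dy,np.round(proj(s,p[:3]+dy*v-.011*u-.144*z),1))
    g=cv2.cvtColor(s['color'],cv2.COLOR_RGB2GRAY); r,cc=np.nonzero(g[190:226,300:365]>0)
    return u,v
E
python3 - <<'E'
from ck import *
s,p=settle(4); keep(s,'w14')
c=np.array([.4949,-.1442]); u,v=chk(s,p,c,(0,120,50),(4,255,255))
cv2.imwrite('pics/w14z.png',cv2.resize(s['color'][130:240,260:400],(700,550),interpolation=0)[:,:,::-1])
q=c+.022*u[:2]
plan([(*q,.2125,-84.8)],p)
E
```

```text
20.28 [  0.5163  -0.1406   0.2633 -84.6681] open 0.0136 F [-0.7 -0.3 -0.5]
corner -2 -21 [351.4 168.5]
corner -2 21 [350.3 217.8]
corner 2 -21 [346.5 168.5]
corner 2 21 [345.6 217.8]
blob [346.  188.9] [342, 161, 9, 58, 457]
tip -0.003 [338.  204.9]
tip 0 [337.9 209. ]
tip 0.003 [337.9 213. ]
   [0.0021, -0.0004, 0.0635] 0.0015
-> [0.5168, -0.1422, 0.2125, -84.8031]
```

View pics/w14z.png

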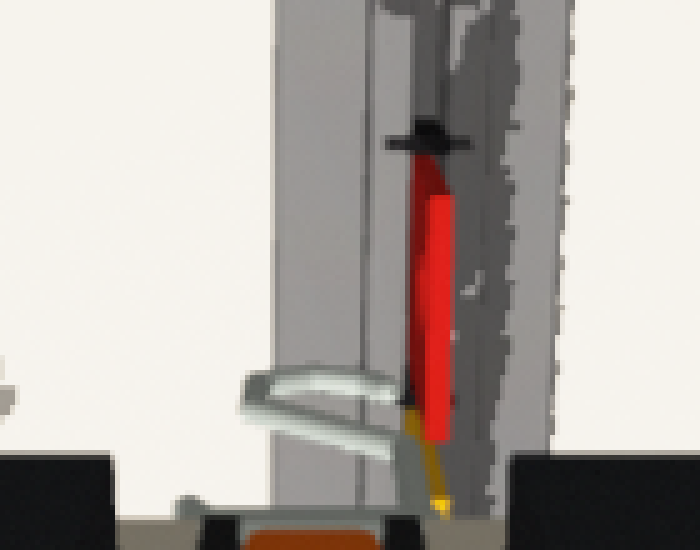

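The tip (338,208.6) and the red coupon's top edge (345–350, 169–218) match the model.

send_rows:
  deltas:
    - [[0.002,0,0.02],0.001]
    - [[0.002,0,0.04],0.001]
    - [[0.002,0,0.055],0.001]
    - [[0.002,0,0.0635],0.001]
    - [[0.002,0,0.0635],0.001]

```text
clock: 20.7
tool_pos: [0.5152, -0.1446, 0.2109]
orientation: [179.8, 0.0, -85.0]
force: [-0.9, 0.7, -0.2]
opening: 0.0136
gripper_force: 30.0
```

send_rows:
  deltas:
    - [[0,0.006,0],0]
    - [[0,0.012,0],0]
    - [[0,0.018,0],0]
    - [[0,0.024,0],0]
    - [[0,0.028,0],0]

```text
clock: 21.12
tool_pos: [0.4932, -0.1457, 0.2132]
orientation: [-179.9, 0.0, -84.9]
force: [0.5, 0.4, -0.0]
opening: 0.0137
gripper_force: 30.0
```

send_rows:
  deltas:
    - [[0,0,-0.006],0]
    - [[0,0,-0.014],0]
    - [[0,0,-0.028],0]
    - [[0,0,-0.048],0]
    - [[0,0,-0.068],0]

```text
clock: 21.53
tool_pos: [0.4939, -0.1455, 0.2681]
orientation: [180.0, -0.0, -84.9]
force: [0.8, -0.2, -0.9]
opening: 0.0137
gripper_force: 30.0
```

Run:
```python
from ck import *
s,p=settle(4)
for b in blobs(s,(0,120,50),(4,255,255),15):
    if 300<b[0][0]<400: print('red',np.round(b[0],1),b[1])
for b in blobs(s,(20,120,60),(32,255,255),15):
    if 300<b[0][0]<400: print('yel',np.round(b[0],1),b[1])
Y=.162; vr=np.array([.0958,.9954]);ur=np.array([.9954,-.0958])
g=np.array([.6274+.0967*(Y-.0542),Y]); f=g-.038*ur; print(g,f)
q=plan([(.52,-.02,.292,-88.5),(.57,.10,.292,-93),(*f,.292,-95.5)],p)
plan([(*g,.292,-95.5),(*g,.267,-95.5)],q)
```

```text
21.73 [  0.4948  -0.1455   0.2689 -84.8841] open 0.0138 F [ 1.4 -0.8 -0.9]
red [321.5 188. ] [318, 161, 9, 52, 318]
red [322.8 224.7] [320, 218, 7, 14, 90]
[0.63782426 0.162     ] [0.59999906 0.1656404 ]
   [-0.1535, -0.0454, -0.0288] 0.0402
-> [0.52, -0.02, 0.292, -88.5021]
   [-0.1483, -0.0664, -0.0] 0.05
-> [0.57, 0.1, 0.292, -93.0021]
   [-0.0839, -0.0331, -0.0] 0.0278
-> [0.6, 0.1656, 0.292, -95.5041]
   [-0.0, -0.0475, -0.0] -0.0
-> [0.6378, 0.162, 0.292, -95.5041]
   [-0.0, -0.0, 0.0312] -0.0
-> [0.6378, 0.162, 0.267, -95.5041]
```

send_rows:
  deltas:
    - [[-0.02,-0.005,-0.01],0.008]
    - [[-0.05,-0.014,-0.02],0.016]
    - [[-0.085,-0.025,-0.0288],0.025]
    - [[-0.12,-0.035,-0.0288],0.033]
    - [[-0.1535,-0.0454,-0.0288],0.0402]

```text
clock: 22.15
tool_pos: [0.519, -0.0188, 0.2898]
orientation: [180.0, 0.0, -88.6]
force: [1.2, -0.5, -0.7]
opening: 0.0139
gripper_force: 30.0
```

send_rows:
  deltas:
    - [[-0.035,-0.015,0],0.01]
    - [[-0.07,-0.03,0],0.02]
    - [[-0.1,-0.045,0],0.03]
    - [[-0.13,-0.058,0],0.04]
    - [[-0.1483,-0.0664,0],0.05]

```text
clock: 22.57
tool_pos: [0.5696, 0.1021, 0.2889]
orientation: [179.9, -0.0, -93.0]
force: [-0.5, -1.0, -0.0]
opening: 0.0136
gripper_force: 30.0
```

send_rows:
  deltas:
    - [[-0.02,-0.008,0],0.007]
    - [[-0.045,-0.017,0],0.014]
    - [[-0.065,-0.025,0],0.02]
    - [[-0.0839,-0.0331,0],0.0278]
    - [[-0.0839,-0.0331,0],0.0278]

```text
clock: 22.98
tool_pos: [0.5999, 0.1678, 0.2884]
orientation: [179.9, -0.1, -95.5]
force: [0.0, 0.5, -0.7]
opening: 0.0138
gripper_force: 30.0
```

Run:
```python
from ck import *
s,p=settle(5)
r=s['color'][190,238:276].mean(1); print(r.astype(int).tolist())
for uv in((248,190.5),(262,190.5)):
    q=atz(s,uv,.19);print(np.round(q,4), .6274+.0967*(q[1]-.0542))
Y=.162
g=np.array([.6274+.0967*(Y-.0542),Y])
plan([(*g,.292,-95.5),(*g,.267,-95.5)],p)
```

```text
23.23 [  0.5987   0.1654   0.2892 -95.5074] open 0.0138 F [-0.3  0.6 -0.3]
[227, 226, 227, 226, 227, 226, 226, 227, 213, 190, 193, 197, 196, 195, 196, 196, 198, 198, 199, 200, 199, 190, 139, 80, 73, 97, 192, 227, 226, 227, 227, 227, 227, 227, 227, 227, 227, 227]
[0.6389 0.1376 0.19  ] 0.6354684719262762
[0.6309 0.1384 0.19  ] 0.6355449256600997
   [-0.0005, -0.049, -0.0035] -0.0001
-> [0.6378, 0.162, 0.292, -95.4984]
   [-0.0, -0.0, 0.0312] 0.0
-> [0.6378, 0.162, 0.267, -95.4984]
```

send_rows:
  deltas:
    - [[0,-0.012,-0.002],0]
    - [[0,-0.024,-0.003],0]
    - [[0,-0.036,-0.003],0]
    - [[0,-0.049,-0.003],0]
    - [[0,-0.049,-0.003],0]

```text
clock: 23.65
tool_pos: [0.6402, 0.1613, 0.2918]
orientation: [-180.0, -0.0, -95.6]
force: [0.2, -0.4, -0.9]
opening: 0.0137
gripper_force: 30.0
```

send_rows:
  deltas:
    - [[0,0,0.007],0]
    - [[0,0,0.014],0]
    - [[0,0,0.02],0]
    - [[0,0,0.025],0]
    - [[0,0,0.0295],0]

```text
clock: 24.07
tool_pos: [0.6378, 0.1618, 0.2683]
orientation: [180.0, -0.0, -95.5]
force: [-8.3, 0.2, 30.4]
opening: 0.0141
gripper_force: 30.0
```

send_rows:
  deltas:
    - [[0,0,0.001],0]
    - [[0,0,0.001],0]
    - [[0,0,0.001],0]
    - [[0,0,0.001],0]
    - [[0,0,0.001],0]

```text
clock: 24.48
tool_pos: [0.638, 0.1618, 0.2685]
orientation: [-180.0, 0.0, -95.5]
force: [-2.9, -0.2, 5.2]
opening: 0.014
gripper_force: 30.0
```

Seated (contact at the expected height). I'll release, rise and return for the last hook.

send_rows:
  deltas:
    - [[0,0,0],0]
    - [[0,0,0],0]
    - [[0,0,0],0]
    - [[0,0,0],0]
    - [[0,0,0],0]
  gripper: 0.4

```text
clock: 24.9
tool_pos: [0.6382, 0.1618, 0.2677]
orientation: [180.0, -0.0, -95.5]
force: [-0.5, -0.8, 0.2]
opening: 0.0342
gripper_force: 0.0
```

send_rows:
  deltas:
    - [[0,0,-0.01],0]
    - [[0,0,-0.03],0]
    - [[0,0,-0.06],0]
    - [[0,0,-0.09],0]
    - [[0,0,-0.11],0]

```text
clock: 25.32
tool_pos: [0.6386, 0.1617, 0.3592]
orientation: [-179.8, 0.1, -95.5]
force: [0.6, 1.1, 1.0]
opening: 0.0352
gripper_force: 0.0
```

Run:
```python
from ck import *
s,p=settle(4)
g=snap('scene','g15')
for nm,lo,hi in [('red',(0,120,60),(6,255,255)),('grn',(50,60,20),(90,255,255)),('or',(7,150,120),(18,255,255))]:
    for c,st,_ in blobs(g,lo,hi,15): print(nm,np.round(c,1),st)
for Y in(.237,.162):
    X=.6274+.0967*(Y-.0542); print(proj(g,[X,Y,.216]),proj(g,[X,Y,.11]))
plan([(.58,.0,.34,-90),(.5412,-.3965,.30,-85.7)],p)
```

```text
25.52 [  0.6387   0.1619   0.3585 -95.5226] open 0.0348 F [ 0.7 -0.6 -0.1]
red [525.   39.6] [523, 32, 5, 17, 30]
red [491.2 153.9] [478, 146, 31, 12, 55]
red [126.3 219.3] [121, 216, 11, 7, 41]
red [253.5 230.3] [246, 220, 15, 19, 156]
red [184.3 232.5] [171, 225, 29, 16, 176]
grn [211.7 332.5] [209, 330, 7, 6, 17]
[223.2126002  200.85375819] [226.50356719 231.46775657]
[248.7706516  192.91763303] [250.89936052 223.26251888]
   [0.2085, 0.0535, 0.0231] -0.0614
-> [0.58, 0.0, 0.34, -89.9966]
   [0.1652, 0.0162, 0.0167] -0.0159
   [0.1648, 0.0203, 0.0166] -0.0159
   [0.1642, 0.0244, 0.0167] -0.0159
-> [0.5412, -0.3965, 0.3, -85.7036]
```

send_rows:
  deltas:
    - [[0.2085,0.0535,0.0231],-0.0614]
    - [[0.2085,0.0535,0.0231],-0.0614]
    - [[0.2085,0.0535,0.0231],-0.0614]
    - [[0.2085,0.0535,0.0231],-0.0614]
    - [[0.2085,0.0535,0.0231],-0.0614]

```text
clock: 25.98
tool_pos: [0.5764, -0.0045, 0.3362]
orientation: [179.8, -0.0, -90.1]
force: [-0.8, 0.4, 0.7]
opening: 0.0352
gripper_force: 0.0
```

send_rows:
  deltas:
    - [[0.1652,0.0162,0.0167],-0.0159]
    - [[0.1652,0.0162,0.0167],-0.0159]
    - [[0.1652,0.0162,0.0167],-0.0159]
    - [[0.1652,0.0162,0.0167],-0.0159]
    - [[0.1652,0.0162,0.0167],-0.0159]

```text
clock: 26.4
tool_pos: [0.5654, -0.1349, 0.3227]
orientation: [179.8, -0.0, -88.8]
force: [-0.4, 0.3, -0.8]
opening: 0.0353
gripper_force: 0.0
```

send_rows:
  deltas:
    - [[0.1648,0.0203,0.0166],-0.0159]
    - [[0.1648,0.0203,0.0166],-0.0159]
    - [[0.1648,0.0203,0.0166],-0.0159]
    - [[0.1648,0.0203,0.0166],-0.0159]
    - [[0.1648,0.0203,0.0166],-0.0159]

```text
clock: 26.82
tool_pos: [0.5529, -0.2662, 0.3093]
orientation: [179.8, 0.0, -87.3]
force: [-0.3, -0.1, -0.7]
opening: 0.035
gripper_force: 0.0
```

send_rows:
  deltas:
    - [[0.1642,0.0244,0.0167],-0.0159]
    - [[0.1642,0.0244,0.0167],-0.0159]
    - [[0.1642,0.0244,0.0167],-0.0159]
    - [[0.1642,0.0244,0.0167],-0.0159]
    - [[0.1642,0.0244,0.0167],-0.0159]

```text
clock: 27.23
tool_pos: [0.5404, -0.3979, 0.2958]
orientation: [179.9, 0.1, -85.8]
force: [-0.2, 0.4, 0.8]
opening: 0.035
gripper_force: 0.0
```

Run:
```python
from ck import *
s,p=settle(4)
for c,st,_ in blobs(s,(5,150,120),(18,255,255)): print(np.round(c,1),st)
for q in [(.5412,-.3965,.146)]: print(proj(s,q))
plan([(.5412,-.3965,.176,-85.7)],p)
g=snap('scene')
for nm,lo,hi in [('red',(0,120,60),(6,255,255)),('grn',(45,40,20),(95,255,255)),('or',(5,120,100),(18,255,255))]:
    for c,st,_ in blobs(g,lo,hi,8):
        if 200<c[0]<290: print(nm,np.round(c,1),st)
```

```text
27.43 [  0.5411  -0.3954   0.2973 -85.6668] open 0.0351 F [ 0.8 -0.4  1.1]
[362.5  43.9] [336, 0, 47, 91, 1219]
[323.5 203.4] [315, 196, 18, 16, 281]
[322.5154773  204.44565071]
   [0.0014, 0.0, 0.1516] 0.0004
-> [0.5412, -0.3965, 0.176, -85.7028]
red [252.2 230.8] [246, 220, 13, 20, 156]
grn [230.6 241.2] [227, 235, 7, 12, 49]
grn [211.9 332.5] [208, 330, 8, 6, 22]
or [249.1 193.6] [247, 187, 5, 13, 44]
or [222.9 197.4] [222, 196, 3, 4, 11]
```

Run:
```python
from h import *
s=snap('wrist','w16'); g=load('w12'); g=snap('scene'); 
b=[b for b in blobs(s,(0,120,100),(18,255,255),300) if b[0][1]<100]
for x in b: print(np.round(x[0]),x[1])
r,c=np.nonzero(b[0][2]); i=np.argmax(r); print('lowest',c[i],r[i],[ (k,int(c[r==k].min()),int(c[r==k].max())) for k in range(0,92,15) if (r==k).any()])
G=[x for x in blobs(g,(0,120,60),(8,255,255),20) if 470<x[0][0]<520]
for x in G: print('scene',x[0],x[1])
for h in(.05,.1,.15,.2): print(h,atz(s,(c[i],r[i]),h),atz(g,(480,150),h),atz(g,(505,156),h))
cv2.imwrite('pics/z16.png',np.hstack([cv2.resize(s['color'][0:240,200:520],(480,360)),cv2.resize(g['color'][100:220,400:560],(320,360))])[:,:,::-1])
```

```text
[363.  44.] [336, 0, 48, 91, 1260]
lowest 370 90 [(0, 336, 350), (15, 344, 358), (30, 352, 366), (45, 359, 372), (60, 365, 377), (75, 369, 382), (90, 370, 378)]
scene [491.2        153.94545455] [478, 146, 31, 12, 55]
0.05 [ 0.50278453 -0.48639384  0.05      ] [ 0.59298882 -0.81414235  0.05      ] [ 0.50970891 -0.8587506   0.05      ]
0.1 [ 0.50929639 -0.4826832   0.1       ] [ 0.54280983 -0.73638953  0.1       ] [ 0.46376624 -0.77872863  0.1       ]
0.15 [ 0.51580825 -0.47897256  0.15      ] [ 0.49263084 -0.65863671  0.15      ] [ 0.41782357 -0.69870666  0.15      ]
0.2 [ 0.52232011 -0.47526192  0.2       ] [ 0.44245185 -0.58088389  0.2       ] [ 0.3718809  -0.61868468  0.2       ]
```

View pics/z16.png

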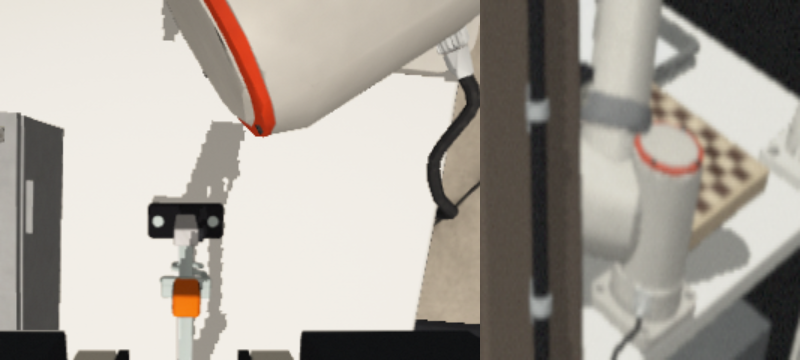

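Run:
```python
from h import *
s=snap('wrist'); t=snap('top'); t0=dict(t); t0['color']=cv2.imread('pics/top0.png')[:,:,::-1].copy()
for T in (t,t0):
  for x in blobs(T,(0,130,100),(8,255,255),8):
    if x[0][0]>440:
        r,c=np.nonzero(x[2]); i=np.argmin(c); print('top',np.round(x[0],1),x[1],'left',c[i],r[i]); print(tri([(T,(c[i],r[i])),(s,(370,90))]),tri([(T,(c.max(),r.min())),(s,(340,0))]))
```

```text
top [608.3 156.3] [584, 139, 46, 32, 168] left 584 169
(array([ 0.5983204 , -0.43168469,  0.88967787]), [0.015289476038716523, 0.015289476038716474]) (array([ 0.55340406, -0.17920445,  1.3739111 ]), [0.022860579772157073, 0.02286057977215722])
top [636.4 225.4] [633, 225, 7, 2, 12] left 633 225
(array([ 0.55825435, -0.43392154,  0.98080109]), [0.06681349393708651, 0.0668134939370865]) (array([ 0.53056865, -0.15669447,  1.42346059]), [0.0436067344982056, 0.04360673449820564])
top [533.8 243.6] [528, 239, 12, 12, 36] left 528 240
(array([ 0.51968402, -0.46467996,  0.56970455]), [0.05269941832074701, 0.052699418320747225]) (array([ 0.52276765, -0.23722062,  1.15265263]), [0.04425267756142927, 0.044252677561429365])
top [507.7 249. ] [505, 242, 9, 16, 51] left 505 251
(array([ 0.49353112, -0.47762499,  0.39774115]), [0.056332766113154575, 0.05633276611315456]) (array([ 0.51585146, -0.31426706,  0.89523557]), [0.044422939012770904, 0.04442293901277089])
top [534.4 265.3] [527, 254, 13, 19, 48] left 527 271
(array([ 0.48576516, -0.46052981,  0.57455427]), [0.08528839822346575, 0.0852883982
[... 365 characters left out ...]
139, 45, 32, 155] left 585 168
(array([ 0.59909839, -0.43126917,  0.89369015]), [0.015011417296899789, 0.015011417296899884]) (array([ 0.55340406, -0.17920445,  1.3739111 ]), [0.022860579772157073, 0.02286057977215722])
top [484.2 217.2] [469, 207, 29, 21, 71] left 469 227
(array([ 0.51066133, -0.48233318,  0.13641031]), [0.0038438610357416137, 0.0038438610357417816]) (array([ 0.54822776, -0.41292655,  0.56573287]), [0.00522778653009477, 0.005227786530094504])
top [637.  225.5] [634, 225, 6, 2, 8] left 634 225
(array([ 0.55838352, -0.43372325,  0.98325032]), [0.06699162741347803, 0.06699162741347822]) (array([ 0.53056865, -0.15669447,  1.42346059]), [0.0436067344982056, 0.04360673449820564])
```

The white thing at the top of the view is a neighbouring arm's elbow, near y −0.48. I'll go partway down and measure its parallax before grasping the last hook.

send_rows:
  deltas:
    - [[-0.002,0,0.025],0]
    - [[-0.002,0,0.05],0]
    - [[-0.002,0,0.07],0]
    - [[-0.002,0,0.07],0]
    - [[-0.002,0,0.07],0]

```text
clock: 28.1
tool_pos: [0.5404, -0.3948, 0.2412]
orientation: [179.9, 0.0, -85.7]
force: [-0.2, -0.0, -0.0]
opening: 0.0349
gripper_force: 0.0
```

Run:
```python
from ck import *
s,p=settle(4)
L=[]
for x in blobs(s,(0,120,80),(18,255,255),60):
    print(np.round(x[0],1),x[1])
    if x[0][1]<120:
        r,c=np.nonzero(x[2]); i=np.argmax(r); L.append((c[r>=r.max()-1].mean(),r.max())); print(L[-1])
w=dict(s)
s0=cv2.imread('pics/w16.png')[:,:,::-1].copy()
# reconstruct w16 camera: same rotation, camera shifted by the tool shift
R=cv2.Rodrigues(np.array(s['rvec'],float))[0]; c=-R.T@np.array(s['tvec'],float).ravel(); print('cam',c)
q=np.array([.5411,-.3954,.2973]); w['tvec']=-R@(c+q-p[:3])
if L: print(tri([(s,L[0]),(w,(374,90))]))
```

```text
28.3 [  0.5412  -0.3953   0.2431 -85.6872] open 0.035 F [-0.2  0.5 -0.3]
[383.7  42. ] [361, 0, 41, 86, 1612]
(np.float64(386.0833333333333), np.int64(85))
[324.2 220.2] [313, 203, 23, 35, 750]
cam [ 0.54667639 -0.46133104  0.33498735]
(array([ 0.50515649, -0.48375586,  0.09366352]), [0.000179854055982773, 0.00017985405598287254])
```

send_rows:
  deltas:
    - [[0,0,0.01],0]
    - [[0,0,0.02],0]
    - [[0,0,0.03],0]
    - [[0,0,0.04],0]
    - [[0,0,0.045],0]

```text
clock: 28.72
tool_pos: [0.5399, -0.3947, 0.2035]
orientation: [179.9, 0.1, -85.7]
force: [0.9, 0.4, -0.0]
opening: 0.0351
gripper_force: 0.0
```

send_rows:
  deltas:
    - [[0,0,0.008],0]
    - [[0,0,0.016],0]
    - [[0,0,0.024],0]
    - [[0,0,0.032],0]
    - [[0,0,0.0385],0]

```text
clock: 29.13
tool_pos: [0.5404, -0.395, 0.1738]
orientation: [180.0, 0.0, -85.7]
force: [-0.2, -0.8, 0.0]
opening: 0.0349
gripper_force: 0.0
```

send_rows:
  deltas:
    - [[0,0,0],0]
    - [[0,0,0],0]
    - [[0,0,0],0]
    - [[0,0,0],0]
    - [[0,0,0],0]
  gripper: 0

```text
clock: 29.55
tool_pos: [0.5407, -0.3952, 0.1752]
orientation: [-180.0, -0.0, -85.7]
force: [-0.4, -0.1, 0.0]
opening: 0.0136
gripper_force: 30.0
```

send_rows:
  deltas:
    - [[0,0,0],0]
    - [[0,0,0],0]
    - [[0,0,0],0]
    - [[0,0,0],0]
    - [[0,0,0],0]

```text
clock: 29.97
tool_pos: [0.5408, -0.3952, 0.1752]
orientation: [-180.0, -0.0, -85.7]
force: [-1.2, 1.6, 3.3]
opening: 0.0141
gripper_force: 30.0
```

Run:
```python
from ck import *
s,p=settle(4)
a=np.radians(5.2);u=np.array([np.cos(a),np.sin(a)]);v=np.array([-np.sin(a),np.cos(a)])
c=np.array([.4904,-.0945])+.022*u+.0008*v; print(c)
plan([(p[0],p[1],p[2]+.024,p[3]),(p[0]-.037,p[1]-.003,p[2]+.024,p[3]),(.495,-.33,.265,-85.3),(.50,-.2,.265,-85),(*c,.265,-84.8)],p)
```

```text
30.17 [  0.5407  -0.3952   0.1751 -85.6982] open 0.0137 F [0.5 0.6 4.7]
[ 0.51223695 -0.09170938]
   [0.0, 0.0, -0.03] -0.0
-> [0.5407, -0.3952, 0.1991, -85.6982]
   [0.0003, 0.0464, 0.0] -0.0
-> [0.5037, -0.3982, 0.1991, -85.6982]
   [-0.0858, 0.0045, -0.0823] -0.0044
-> [0.495, -0.33, 0.265, -85.3022]
   [-0.1615, -0.0195, -0.0] -0.0034
-> [0.5, -0.2, 0.265, -84.9962]
   [-0.1335, -0.0271, -0.0] -0.0022
-> [0.5122, -0.0917, 0.265, -84.7982]
```

send_rows:
  deltas:
    - [[0,0,-0.008],0]
    - [[0,0,-0.016],0]
    - [[0,0,-0.024],0]
    - [[0,0,-0.03],0]
    - [[0,0,-0.03],0]

```text
clock: 30.58
tool_pos: [0.541, -0.3953, 0.2003]
orientation: [-179.9, -0.1, -85.7]
force: [0.5, 0.3, -0.1]
opening: 0.0143
gripper_force: 30.0
```

send_rows:
  deltas:
    - [[0,0.012,0],0]
    - [[0,0.024,0],0]
    - [[0,0.036,0],0]
    - [[0,0.0464,0],0]
    - [[0,0.0464,0],0]

```text
clock: 31.0
tool_pos: [0.5014, -0.3979, 0.1988]
orientation: [180.0, 0.0, -85.8]
force: [0.0, 0.6, 0.3]
opening: 0.0141
gripper_force: 30.0
```

send_rows:
  deltas:
    - [[-0.005,0,-0.025],-0.0044]
    - [[-0.03,0.001,-0.05],-0.0044]
    - [[-0.055,0.003,-0.07],-0.0044]
    - [[-0.0858,0.0045,-0.0823],-0.0044]
    - [[-0.0858,0.0045,-0.0823],-0.0044]

```text
clock: 31.42
tool_pos: [0.4951, -0.3275, 0.2676]
orientation: [-179.8, -0.1, -85.2]
force: [0.3, -0.6, -0.5]
opening: 0.0139
gripper_force: 30.0
```

send_rows:
  deltas:
    - [[-0.03,-0.004,0],-0.0034]
    - [[-0.065,-0.008,0],-0.0034]
    - [[-0.1,-0.012,0],-0.0034]
    - [[-0.135,-0.016,0],-0.0034]
    - [[-0.1615,-0.0195,0],-0.0034]

```text
clock: 31.83
tool_pos: [0.4995, -0.1982, 0.2645]
orientation: [-180.0, 0.0, -85.0]
force: [0.7, -0.2, -1.0]
opening: 0.0137
gripper_force: 30.0
```

send_rows:
  deltas:
    - [[-0.03,-0.006,0],-0.0022]
    - [[-0.065,-0.013,0],-0.0022]
    - [[-0.1,-0.02,0],-0.0022]
    - [[-0.1335,-0.027,0],-0.0022]
    - [[-0.1335,-0.027,0],-0.0022]

```text
clock: 32.25
tool_pos: [0.5126, -0.0883, 0.2647]
orientation: [-179.9, 0.0, -84.7]
force: [0.0, -0.4, -1.1]
opening: 0.0139
gripper_force: 30.0
```

Run:
```python
from ck import *
s,p=settle(4); keep(s,'w17')
c=np.array([.4904,-.0945]); u,v=chk(s,p,c,(20,120,60),(32,255,255))
m=[b for b in blobs(s,(20,120,60),(32,255,255),100) if 300<b[0][0]<400][0][2]
for r in range(150,232,6): 
    i=np.nonzero(m[r])[0]
    if len(i): print(r,i.min(),i.max(),s['color'][r,i.min():i.max()+1].max(1).tolist())
g=s['color'].astype(int); 
for r in range(196,226,3): print(r,g[r,325:350].mean(1).astype(int).tolist())
q=c+.022*u[:2]+.0013*v[:2]
plan([(*q,.2098,-84.8)],p)
```

```text
32.45 [  0.512   -0.0911   0.2645 -84.7461] open 0.0138 F [-0.3 -0.2  0.3]
corner -2 -21 [351.4 168.6]
corner -2 21 [350.4 217.6]
corner 2 -21 [346.5 168.6]
corner 2 21 [345.7 217.6]
blob [345.4 189.6] [341, 161, 10, 59, 466]
blob [361.5 246.3] [360, 243, 4, 7, 15]
blob [365.6 273.2] [363, 270, 6, 7, 18]
tip -0.003 [337.9 204.9]
tip 0 [337.9 208.9]
tip 0.003 [337.8 213. ]
162 342 346 [121, 127, 125, 125, 98]
168 342 349 [128, 140, 135, 128, 123, 124, 124, 109]
174 342 350 [127, 140, 140, 190, 240, 246, 246, 246, 199]
180 342 350 [132, 141, 141, 215, 242, 246, 246, 246, 196]
186 342 349 [133, 197, 216, 230, 243, 247, 247, 246]
192 341 350 [108, 130, 205, 210, 239, 246, 246, 246, 235, 151]
198 341 349 [127, 139, 152, 174, 236, 246, 246, 246, 229]
204 341 349 [115, 139, 140, 185, 238, 246, 246, 246, 220]
210 342 349 [77, 125, 189, 239, 246, 246, 246, 208]
216 344 348 [210, 243, 246, 246, 246]
196 [148, 148, 149, 148, 148, 148, 132, 97, 130, 150, 149, 148, 146, 145, 147, 109, 86, 82, 101, 114, 144, 151, 153, 152, 148]
199 [149, 148, 148, 148, 149, 148, 122, 91, 133, 149, 148, 148, 147, 1
[... 428 characters left out ...]
55]
211 [149, 149, 149, 148, 148, 148, 122, 111, 140, 151, 148, 148, 155, 153, 119, 67, 47, 59, 77, 111, 146, 153, 152, 154, 160]
214 [123, 115, 109, 105, 107, 111, 95, 106, 131, 146, 150, 148, 147, 147, 140, 95, 76, 80, 86, 128, 149, 153, 154, 154, 163]
217 [202, 199, 194, 189, 183, 179, 171, 163, 154, 146, 138, 129, 120, 111, 103, 93, 90, 88, 84, 132, 151, 154, 155, 154, 164]
220 [149, 150, 155, 157, 151, 166, 175, 207, 213, 207, 206, 204, 200, 139, 91, 93, 93, 94, 93, 91, 91, 90, 137, 154, 149]
223 [148, 148, 148, 148, 148, 148, 110, 126, 146, 148, 148, 148, 147, 135, 103, 91, 94, 93, 92, 92, 75, 77, 130, 148, 147]
   [0.0001, -0.0002, 0.0684] 0.0006
-> [0.5122, -0.0912, 0.2098, -84.8001]
```

send_rows:
  deltas:
    - [[0,0,0.02],0]
    - [[0,0,0.04],0]
    - [[0,0,0.06],0]
    - [[0,0,0.068],0]
    - [[0,0,0.068],0]

```text
clock: 32.87
tool_pos: [0.511, -0.0923, 0.2086]
orientation: [179.8, -0.0, -84.9]
force: [-0.4, -0.3, 0.3]
opening: 0.014
gripper_force: 30.0
```

send_rows:
  deltas:
    - [[0,0.006,0],0]
    - [[0,0.012,0],0]
    - [[0,0.018,0],0]
    - [[0,0.024,0],0]
    - [[0,0.028,0],0]

```text
clock: 33.28
tool_pos: [0.4891, -0.0934, 0.2108]
orientation: [-179.9, 0.0, -84.8]
force: [-0.9, -0.1, -0.6]
opening: 0.0137
gripper_force: 30.0
```

send_rows:
  deltas:
    - [[0,0,-0.006],0]
    - [[0,0,-0.014],0]
    - [[0,0,-0.028],0]
    - [[0,0,-0.048],0]
    - [[0,0,-0.068],0]

```text
clock: 33.7
tool_pos: [0.4898, -0.0933, 0.2657]
orientation: [180.0, -0.0, -84.8]
force: [0.2, -0.2, 0.0]
opening: 0.014
gripper_force: 30.0
```

Run:
```python
from ck import *
s,p=settle(4)
for b in blobs(s,(20,120,60),(32,255,255),15):
    if 300<b[0][0]<400: print('yel',np.round(b[0],1),b[1])
Y=.09; vr=np.array([.0958,.9954]);ur=np.array([.9954,-.0958])
g=np.array([.6276+.0967*(Y-.0542),Y])+.0013*vr; f=g-.038*ur; print(g,f)
q=plan([(.53,.0,.290,-90),(*f,.290,-95.5)],p)
plan([(*g,.290,-95.5),(*g,.2645,-95.5)],q)
```

```text
33.9 [  0.4906  -0.0932   0.2665 -84.7863] open 0.0134 F [-0.8 -0.1 -0.8]
yel [321.4 187.5] [318, 161, 9, 52, 347]
yel [322.4 224.7] [319, 218, 7, 14, 82]
yel [361.3 246.2] [360, 244, 4, 6, 15]
yel [367.  277.5] [364, 273, 5, 11, 19]
[0.6311864  0.09129402] [0.5933612  0.09493442]
   [-0.1116, -0.0596, -0.0294] 0.0579
-> [0.53, -0.0, 0.29, -89.9973]
   [-0.1187, -0.0792, 0.0] 0.0611
-> [0.5933, 0.095, 0.29, -95.4963]
   [0.0, -0.0475, 0.0] 0.0
-> [0.6312, 0.0913, 0.29, -95.4963]
   [0.0, -0.0, 0.0319] 0.0
-> [0.6312, 0.0913, 0.2645, -95.4963]
```

Same signature as the red coupon when it was caught. On to the rail.

send_rows:
  deltas:
    - [[-0.02,-0.01,-0.01],0.012]
    - [[-0.045,-0.023,-0.02],0.024]
    - [[-0.07,-0.037,-0.0294],0.036]
    - [[-0.095,-0.05,-0.0294],0.048]
    - [[-0.1116,-0.0596,-0.0294],0.0579]

```text
clock: 34.32
tool_pos: [0.5296, 0.0014, 0.2878]
orientation: [180.0, 0.0, -90.0]
force: [-0.6, -0.1, 0.1]
opening: 0.0139
gripper_force: 30.0
```

send_rows:
  deltas:
    - [[-0.03,-0.02,0],0.014]
    - [[-0.06,-0.04,0],0.028]
    - [[-0.09,-0.06,0],0.045]
    - [[-0.11,-0.073,0],0.055]
    - [[-0.1187,-0.0792,0],0.0611]

```text
clock: 34.73
tool_pos: [0.5934, 0.0969, 0.2866]
orientation: [179.9, -0.0, -95.5]
force: [-0.5, -0.6, -1.1]
opening: 0.014
gripper_force: 30.0
```

Run:
```python
from ck import *
s,p=settle(5)
r=s['color'][190,238:276].mean(1); print(r.astype(int).tolist())
for uv in((248,190.5),(262,190.5)):
    q=atz(s,uv,.19);print(np.round(q,4), .6276+.0967*(q[1]-.0542))
plan([(.6312,.0913,.290,-95.5),(.6312,.0913,.2645,-95.5)],p)
```

```text
34.98 [ 5.92100e-01  9.48000e-02  2.87100e-01 -9.54841e+01] open 0.0137 F [-0.1 -0.7 -0.2]
[235, 235, 235, 235, 235, 235, 235, 225, 199, 200, 205, 204, 201, 201, 200, 201, 201, 203, 205, 207, 203, 164, 101, 78, 78, 196, 235, 235, 235, 235, 235, 235, 235, 236, 235, 235, 235, 235]
[0.6316 0.0665 0.19  ] 0.6287891817401837
[0.6237 0.0673 0.19  ] 0.6288644636748514
   [-0.0003, -0.049, -0.0036] 0.0002
-> [0.6312, 0.0913, 0.29, -95.5021]
   [-0.0, -0.0, 0.0319] -0.0
-> [0.6312, 0.0913, 0.2645, -95.5021]
```

send_rows:
  deltas:
    - [[0,-0.012,-0.0025],0]
    - [[0,-0.024,-0.0035],0]
    - [[0,-0.036,-0.0035],0]
    - [[0,-0.049,-0.0035],0]
    - [[0,-0.049,-0.0035],0]

```text
clock: 35.4
tool_pos: [0.6335, 0.0905, 0.2904]
orientation: [-180.0, -0.0, -95.6]
force: [0.8, 0.5, -0.2]
opening: 0.0136
gripper_force: 30.0
```

send_rows:
  deltas:
    - [[0,0,0.007],0]
    - [[0,0,0.014],0]
    - [[0,0,0.02],0]
    - [[0,0,0.025],0]
    - [[0,0,0.03],0]

```text
clock: 35.82
tool_pos: [0.6311, 0.091, 0.2662]
orientation: [180.0, -0.0, -95.5]
force: [-0.8, 0.4, -0.5]
opening: 0.0137
gripper_force: 30.0
```

send_rows:
  deltas:
    - [[0,0,0.001],0]
    - [[0,0,0.001],0]
    - [[0,0,0.001],0]
    - [[0,0,0.001],0]
    - [[0,0,0.001],0]

```text
clock: 36.23
tool_pos: [0.6315, 0.0911, 0.2664]
orientation: [-180.0, 0.0, -95.5]
force: [0.2, -0.6, -1.5]
opening: 0.0139
gripper_force: 30.0
```

send_rows:
  deltas:
    - [[0,0,0.001],0]
    - [[0,0,0.002],0]
    - [[0,0,0.002],0]
    - [[0,0,0.002],0]
    - [[0,0,0.002],0]

```text
clock: 36.65
tool_pos: [0.6316, 0.0911, 0.2651]
orientation: [-180.0, 0.0, -95.5]
force: [-2.2, 0.7, 5.6]
opening: 0.0143
gripper_force: 30.0
```

send_rows:
  deltas:
    - [[0,0,0.001],0]
    - [[0,0,0.0015],0]
    - [[0,0,0.0015],0]
    - [[0,0,0.0015],0]
    - [[0,0,0.0015],0]

```text
clock: 37.07
tool_pos: [0.6316, 0.091, 0.2651]
orientation: [-179.9, 0.0, -95.5]
force: [-4.9, -0.1, 12.4]
opening: 0.0139
gripper_force: 30.0
```

Seated at z 0.265. I'll release, rise, and look at the rail and lamp.

send_rows:
  deltas:
    - [[0,0,0],0]
    - [[0,0,0],0]
    - [[0,0,0],0]
    - [[0,0,0],0]
    - [[0,0,0],0]
  gripper: 0.4

```text
clock: 37.48
tool_pos: [0.6314, 0.091, 0.2628]
orientation: [180.0, -0.0, -95.5]
force: [-0.8, 0.1, 0.7]
opening: 0.0343
gripper_force: 0.0
```

send_rows:
  deltas:
    - [[0,0,-0.01],0]
    - [[0,0,-0.03],0]
    - [[0,0,-0.06],0]
    - [[0,0,-0.09],0]
    - [[0,0,-0.14],0]

```text
clock: 37.9
tool_pos: [0.6304, 0.0909, 0.3737]
orientation: [179.7, -0.1, -95.5]
force: [0.5, 0.4, -0.1]
opening: 0.035
gripper_force: 0.0
```

Run:
```python
from ck import *
s,p=settle(3)
g=snap('scene','g18');keep(g,'g18'); t=snap('top','t18');keep(t,'t18')
for nm,lo,hi in [('red',(0,120,60),(6,255,255)),('grn',(45,40,20),(95,255,255)),('yel',(19,120,80),(32,255,255)),('or',(5,120,100),(16,255,255))]:
    for c,st,_ in blobs(g,lo,hi,8):
        if 170<c[0]<300: print(nm,np.round(c,1),st)
for Y in(.237,.162,.09):
    X=.6274+.0967*(Y-.0542); print(np.round(proj(g,[X,Y,.216])),np.round(proj(g,[X,Y,.089])))
for n,S in(('g',g),('t',t)):
  for q in('lamp_grip','lamp_lens','mat','dock'):
    print(n,q,[(round(d['conf'],2),np.round(np.array(d['xy'])*[640,400]).astype(int).tolist()) for d in ctrl.boxes_of(S,q)])
# go toward lamp: view it from -y side
plan([(.50,.38,.40,-95.5)],p)
```

```text
38.05 [ 6.33100e-01  9.11000e-02  3.81500e-01 -9.54949e+01] open 0.0349 F [ 0.5  0.1 -1.1]
red [251.7 231.1] [246, 220, 13, 20, 158]
red [184.1 232.6] [171, 225, 29, 16, 177]
grn [230.9 240.8] [227, 233, 7, 14, 49]
grn [211.7 332.6] [208, 330, 8, 6, 23]
yel [273.3 217.8] [254, 205, 37, 27, 394]
yel [196.9 284.6] [191, 278, 14, 15, 118]
yel [199.6 303.6] [184, 281, 30, 38, 512]
yel [180.7 293.6] [178, 290, 6, 7, 18]
yel [200.5 378.9] [198, 373, 6, 14, 17]
or [272.3 186.2] [271, 181, 4, 12, 38]
or [249.1 193.6] [247, 187, 5, 13, 44]
or [222.9 197.6] [222, 196, 3, 5, 12]
[223. 201.] [227. 237.]
[249. 193.] [251. 229.]
[272. 186.] [274. 221.]
g lamp_grip [(0.88, [194, 299])]
g lamp_lens [(0.55, [195, 298])]
g mat [(0.9, [284, 291])]
g dock [(0.91, [212, 317])]
t lamp_grip []
t lamp_lens []
t mat [(0.77, [265, 245])]
t dock [(0.61, [221, 230])]
   [-0.1718, 0.1001, -0.0115] 0.0
   [-0.1718, 0.1001, -0.0116] 0.0001
-> [0.5, 0.38, 0.4, -95.5039]
```

send_rows:
  deltas:
    - [[-0.2,0.1,-0.0115],0]
    - [[-0.2,0.1,-0.0115],0]
    - [[-0.2,0.1,-0.0115],0]
    - [[-0.2,0.1,-0.0115],0]
    - [[-0.2,0.1,-0.0115],0]

```text
clock: 38.97
tool_pos: [0.5656, 0.2621, 0.3846]
orientation: [-180.0, 0.1, -95.4]
force: [1.1, -1.2, -0.2]
opening: 0.0353
gripper_force: 0.0
```

send_rows:
  deltas:
    - [[-0.17,0.1,-0.0115],0]
    - [[-0.17,0.1,-0.0115],0]
    - [[-0.17,0.1,-0.0115],0]
    - [[-0.17,0.1,-0.0115],0]
    - [[-0.17,0.1,-0.0115],0]

```text
clock: 39.38
tool_pos: [0.4984, 0.4058, 0.3932]
orientation: [180.0, 0.0, -95.3]
force: [0.8, -0.1, -0.7]
opening: 0.0352
gripper_force: 0.0
```

Run:
```python
from ck import *
s,p=settle(3); keep(s,'w19')
for q in('lamp_grip','lamp_lens'):
    print(q,[(round(d['conf'],2),np.round(np.array(d['xy'])*[640,400]).astype(int).tolist()) for d in ctrl.boxes_of(s,q)])
```

```text
39.53 [  0.5002   0.4018   0.3933 -95.4096] open 0.0351 F [ 0.8 -0.7 -0.1]
lamp_grip [(0.8, [311, 170]), (0.66, [174, 33])]
lamp_lens [(0.93, [308, 167])]
```

send_rows:
  deltas:
    - [[-0.08,0.08,0],0]
    - [[-0.08,0.08,0],0]
    - [[-0.08,0.08,0],0]
    - [[-0.08,0.08,0],0]
    - [[-0.08,0.08,0],0]

```text
clock: 40.05
tool_pos: [0.4435, 0.4703, 0.3937]
orientation: [-180.0, -0.0, -95.5]
force: [-1.0, 0.2, -0.6]
opening: 0.035
gripper_force: 0.0
```

Run:
```python
from ck import *
s,p=settle(3); keep(s,'w20')
for q in('lamp_grip','lamp_lens'):
    print(q,[(round(d['conf'],2),np.round(np.array(d['xy'])*[640,400]).astype(int).tolist()) for d in ctrl.boxes_of(s,q)])
a=load('w19')['color']
im=lambda c:cv2.resize(c[60:240,180:500],(620,298),interpolation=cv2.INTER_CUBIC)
cv2.imwrite('pics/z20.png',np.vstack([im(a),im(s['color'])])[:,:,::-1])
```

```text
40.2 [  0.4441   0.4697   0.3939 -95.6021] open 0.035 F [ 0.3 -0.7  0.1]
lamp_grip [(0.71, [254, 114])]
lamp_lens [(0.69, [254, 116])]
```

View pics/z20.png

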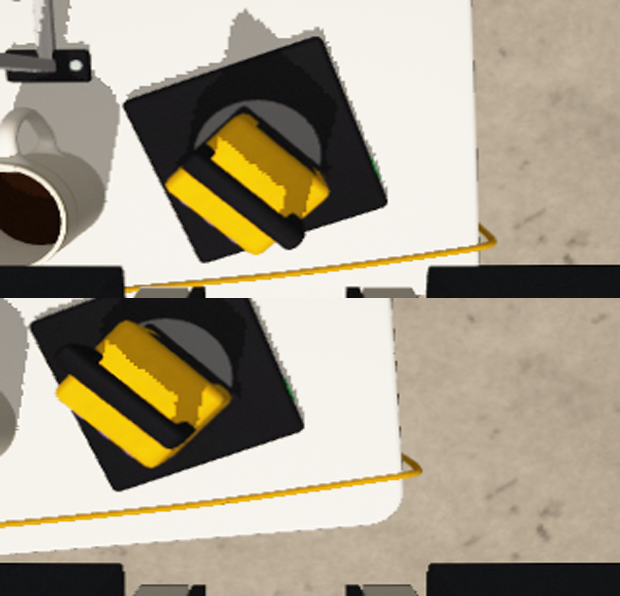

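Run:
```python
from ck import *
a,b=load('w19'),load('w20')
A,ea=tri([(a,(280.6,153.6)),(b,(216.1,97.4))]); B,eb=tri([(a,(330.7,203.8)),(b,(274.5,144.))])
print(A,ea,B,eb); d=B-A; print('len',np.linalg.norm(d),'dir deg',np.degrees(np.arctan2(d[1],d[0])),'mid',(A+B)/2)
# refine handle by dark mask between yellow: report dark pixels near handle line
for n,s,P,Q in(('a',a,(280.6,153.6),(330.7,203.8)),('b',b,(216.1,97.4),(274.5,144.))):
    P,Q=np.array(P),np.array(Q); t=(Q-P)/np.linalg.norm(Q-P); nrm=np.array([-t[1],t[0]]); 
    if nrm[1]>0: nrm=-nrm   # toward image up
    M=P+(Q-P)*.45
    for k in range(-30,50,2):
        x=M+nrm*k; print(k,s['color'][int(round(x[1])),int(round(x[0]))].tolist(),end=' ')
    print()
```

```text
[0.5431542  0.37503712 0.12026353] [0.0022703425151241207, 0.0022703425151241866] [0.49180891 0.43110132 0.12465449] [0.0019380064074575982, 0.0019380064074575067]
len 0.07614993857090807 dir deg 132.48439876132443 mid [0.51748155 0.40306922 0.12245901]
-30 [29, 26, 28] -28 [29, 28, 29] -26 [27, 27, 28] -24 [136, 102, 112] -22 [245, 204, 8] -20 [246, 207, 9] -18 [247, 207, 10] -16 [247, 209, 10] -14 [247, 210, 11] -12 [247, 209, 5] -10 [242, 196, 13] -8 [46, 36, 25] -6 [31, 29, 32] -4 [30, 29, 31] -2 [31, 30, 31] 0 [27, 27, 28] 2 [19, 19, 19] 4 [50, 37, 15] 6 [236, 187, 10] 8 [247, 206, 7] 10 [247, 207, 8] 12 [246, 206, 8] 14 [246, 206, 6] 16 [246, 208, 7] 18 [164, 119, 7] 20 [166, 121, 11] 22 [164, 119, 9] 24 [166, 120, 10] 26 [163, 118, 10] 28 [165, 119, 9] 30 [162, 117, 9] 32 [154, 112, 9] 34 [124, 90, 9] 36 [13, 14, 14] 38 [18, 16, 16] 40 [25, 26, 24] 42 [84, 82, 82] 44 [84, 83, 81] 46 [83, 83, 80] 48 [84, 82, 80] 
-30 [22, 22, 24] -28 [27, 27, 28] -26 [27, 25, 28] -24 [82, 61, 22] -22 [244, 202, 10] -20 [245, 204, 9] -18 [245, 204, 8] -16 [245, 204, 7] -14 [245, 205, 8] -12 [246, 205, 6] -10 [246, 205, 11] -8 [165, 119, 19] -6 [25, 26, 26] -4 [28, 26, 28] -2 [30, 29, 30] 0 [30, 29, 31] 2 [24, 23, 24] 4 [16, 15, 16] 6 [44, 32, 14] 8 [246, 206, 7] 10 [246, 206, 7] 12 [246, 205, 9] 14 [246, 205, 8] 16 [246, 206, 11] 18 [242, 199, 14] 20 [167, 121, 11] 22 [167, 120, 11] 24 [167, 121, 10] 26 [164, 119, 8] 28 [163, 120, 13] 30 [165, 118, 10] 32 [160, 116, 9] 34 [151, 109, 11] 36 [117, 84, 12] 38 [17, 17, 17] 40 [18, 16, 17] 42 [30, 29, 29] 44 [87, 83, 83] 46 [85, 83, 82] 48 [85, 84, 83]
```

The lamp was knocked: it stands off the disc, with its handle running at about 132°. A black sliver on its (−x, −y) side looks like the light side. I'll take one more view to confirm that and the handle position.

```bash
python3 -c "
from h import *
plan([(.42,.345,.394,-95.5)])"
```

```text
[0.1583, 0.0146, -0.0002] -0.0012
-> [0.42, 0.345, 0.394, -95.501]
```

send_rows:
  deltas:
    - [[0.158,0.0146,0],0]
    - [[0.158,0.0146,0],0]
    - [[0.158,0.0146,0],0]
    - [[0.158,0.0146,0],0]
    - [[0.158,0.0146,0],0]

```text
clock: 40.72
tool_pos: [0.4194, 0.3436, 0.3952]
orientation: [-179.9, 0.1, -95.6]
force: [-0.5, 0.8, 0.4]
opening: 0.0351
gripper_force: 0.0
```

```bash
cat > lamp.py <<'E'
from ck import *
from scipy.optimize import minimize
def R2(a): return np.array([[np.cos(a),-np.sin(a)],[np.sin(a),np.cos(a)]])
def ends(s,q,L=.072):
    x,y,z,a=q; d=R2(a)@[0,1]
    return [proj(s,[x+k*d[0],y+k*d[1],z]) for k in np.linspace(-.026,.026,9)]
def cost(q,S):
    # handle bar centre line dark, +-11 mm across at the same height: yellow below
    x,y,z,a=q; d=R2(a)@[0,1]; n=R2(a)@[1,0]; c=0
    for s in S:
        im=s['blur']
        for k in np.linspace(-.03,.03,13):
            for w in np.linspace(-.02,.02,21):
                u=proj(s,[x+k*d[0]+w*n[0],y+k*d[1]+w*n[1],z]); i,j=int(u[1]),int(u[0]); fr=u-[j,i]
                if not(0<=i<398 and 0<=j<638): continue
                v=(im[i,j]*(1-fr[0])+im[i,j+1]*fr[0])*(1-fr[1])+(im[i+1,j]*(1-fr[0])+im[i+1,j+1]*fr[0])*fr[1]
                c+= v if abs(w)<.0075 else (-.35*v if abs(w)<.015 else 0)
    return c
if __name__=='__main__':
    s,p=settle(3); keep(s,'w21')
    S=[load('w19'),load('w20'),load('w21')]
    for t in S: t['blur']=t['color'][:,:,0].astype(float)
    best=None
    for z in(.118,.126,.134,.141,.148):
        r=minimize(lambda q:cost([q[0],q[1],z,q[2]],S),[.517,.403,np.radians(222.5)],method='Nelder-Mead',options=dict(initial_simplex=[[.517,.403,3.883],[.523,.403,3.883],[.517,.409,3.883],[.517,.403,3.95]],xatol=1e-4,fatol=10))
        print(z,np.round(r.x[:2],4),round(np.degrees(r.x[2]),1),round(r.fun))
    h=cv2.cvtColor(s['color'],cv2.COLOR_RGB2HSV); m=((h[:,:,0]>120)&(h[:,:,0]<165)&(h[:,:,1]>60)&(h[:,:,2]>40)); r,c=np.nonzero(m); print('violet',m.sum(), (c.mean(),r.mean()) if m.any() else '')
    print(proj(s,[.517-.0265,.403-.0245,.06]), proj(s,[.517+.0265,.403+.0245,.06]))
E
python3 lamp.py
```

```text
40.87 [  0.4198   0.3462   0.394  -95.5618] open 0.0348 F [ 0.3  0.8 -0.7]
0.118 [0.5196 0.4046] 221.3 -8244
0.126 [0.5186 0.4037] 221.2 -9033
0.134 [0.5157 0.4048] 221.1 -9475
0.141 [0.5154 0.4032] 221.1 -9289
0.148 [0.515  0.4019] 221.0 -8952
violet 0 
[269.80013906 197.79235805] [235.33749083 237.31020704]
```

Run:
```python
from h import *
s=load('w21'); n=np.array([-.755,-.656]); d=np.array([-.656,.755]); c=np.array([.5154,.4032])
f=c+.037*n
for z in(.09,.075,.06,.045,.03):
    row=[]
    for k in(-.036,-.027,-.018,-.009,0,.009,.018,.027,.036):
        u=proj(s,[*(f+k*d),z]); row.append(s['color'][int(round(u[1])),int(round(u[0]))].tolist())
    print(z,row)
# outline of lamp yellow mask from 3 views: centroid extents along handle direction at top z=.1
for N in('w19','w20','w21'):
    s=load(N); m=cv2.inRange(cv2.cvtColor(s['color'],cv2.COLOR_RGB2HSV),(18,150,70),(32,255,255)); 
    r,cc=np.nonzero(m[:215]); P=np.array([atz(s,(x,y),.1)[:2] for x,y in zip(cc,r)]); Q=P-c
    ok=(np.linalg.norm(Q,axis=1)<.075); a=Q[ok]@d; b=Q[ok]@n; print(N,'along',np.percentile(a,[.5,99.5]),'across',np.percentile(b,[.5,99.5]))
```

```text
0.09 [[119, 85, 8], [64, 48, 12], [47, 34, 11], [54, 40, 14], [67, 49, 12], [46, 34, 13], [58, 43, 11], [117, 83, 8], [29, 26, 30]]
0.075 [[120, 85, 6], [89, 65, 12], [43, 32, 12], [73, 53, 12], [75, 55, 11], [69, 51, 14], [70, 50, 13], [115, 83, 8], [29, 28, 28]]
0.06 [[119, 86, 8], [71, 52, 12], [59, 45, 14], [72, 53, 11], [54, 40, 13], [46, 35, 15], [89, 64, 12], [119, 85, 9], [30, 29, 31]]
0.045 [[103, 74, 12], [94, 68, 13], [83, 60, 12], [109, 79, 10], [84, 61, 14], [103, 74, 11], [91, 66, 11], [111, 79, 12], [26, 24, 25]]
0.03 [[16, 16, 16], [18, 18, 17], [15, 16, 16], [15, 14, 15], [17, 16, 15], [18, 17, 16], [18, 17, 17], [19, 19, 18], [23, 22, 20]]
w19 along [-0.04074965  0.03511245] across [-0.03258255  0.03636056]
w20 along [-0.03916029  0.03916334] across [-0.03246485  0.03600291]
w21 along [-0.04076507  0.02400918] across [-0.00372891  0.05259403]
```

The (−x, −y) side turns out yellow with dark slits, so it is the back. I'll check that the opposite face is the light side.

```bash
python3 -c "
from h import *
plan([(.58,.525,.394,-95.5)])"
```

```text
[-0.1207, -0.0889, -0.0001] -0.0003
   [-0.1207, -0.089, -0.0001] -0.0002
-> [0.58, 0.525, 0.394, -95.5008]
```

send_rows:
  deltas:
    - [[-0.12,-0.089,0],0]
    - [[-0.12,-0.089,0],0]
    - [[-0.12,-0.089,0],0]
    - [[-0.12,-0.089,0],0]
    - [[-0.12,-0.089,0],0]

```text
clock: 41.28
tool_pos: [0.5006, 0.4372, 0.3898]
orientation: [179.8, -0.3, -95.5]
force: [-0.2, 0.1, 0.6]
opening: 0.0352
gripper_force: 0.0
```

send_rows:
  deltas:
    - [[-0.12,-0.089,0],0]
    - [[-0.12,-0.089,0],0]
    - [[-0.12,-0.089,0],0]
    - [[-0.12,-0.089,0],0]
    - [[-0.12,-0.089,0],0]

```text
clock: 41.7
tool_pos: [0.5801, 0.5252, 0.3893]
orientation: [179.8, -0.3, -95.5]
force: [0.1, -0.7, -0.3]
opening: 0.0349
gripper_force: 0.0
```

Run:
```python
from ck import *
s,p=settle(3); keep(s,'w22')
n=np.array([.755,.656]); d=np.array([-.656,.755]); c=np.array([.5154,.4032])
f=c+.038*n
for z in(.095,.08,.065,.05,.035):
    print(z,[s['color'][int(round(u[1])),int(round(u[0]))].tolist() for k in(-.03,-.02,-.01,0,.01,.02,.03) for u in [proj(s,[*(f+k*d),z])]])
h=cv2.cvtColor(s['color'],cv2.COLOR_RGB2HSV); m=((h[:,:,0]>115)&(h[:,:,0]<165)&(h[:,:,1]>60)&(h[:,:,2]>40)); n_,l,st,cc=cv2.connectedComponentsWithStats(m.astype(np.uint8))
print([(np.round(cc[i]).tolist(),int(st[i][4])) for i in range(1,n_) if st[i][4]>3], proj(s,[*f,.07]))
m=cv2.inRange(h,(18,150,70),(32,255,255)); 
r,q=np.nonzero(m[:215]); P=np.array([atz(s,(x,y),.1)[:2] for x,y in zip(q,r)])-c
ok=(np.linalg.norm(P,axis=1)<.075); print('along',np.percentile(P[ok]@d,[.5,99.5]),'across',np.percentile(P[ok]@n,[.5,99.5]))
```

```text
41.85 [  0.5792   0.5235   0.3939 -95.5014] open 0.0348 F [-0.7 -0.7  0.8]
0.095 [[30, 25, 16], [165, 127, 245], [16, 14, 15], [166, 129, 245], [16, 15, 17], [164, 126, 244], [166, 122, 14]]
0.08 [[23, 20, 17], [118, 89, 201], [17, 16, 17], [111, 84, 190], [18, 17, 19], [123, 93, 207], [158, 114, 15]]
0.065 [[21, 21, 21], [122, 93, 205], [21, 20, 20], [123, 93, 206], [31, 29, 28], [122, 92, 204], [31, 29, 29]]
0.05 [[28, 27, 27], [35, 31, 45], [28, 27, 27], [62, 50, 93], [30, 30, 28], [59, 49, 88], [31, 29, 29]]
0.035 [[25, 24, 24], [24, 24, 24], [22, 21, 22], [29, 29, 28], [25, 22, 23], [26, 25, 24], [26, 25, 25]]
[([332.0, 71.0], 79), ([344.0, 83.0], 70), ([356.0, 95.0], 69)] [344.3120176   85.09123958]
along [-0.03981169  0.03606053] across [-0.03166     0.03821676]
```

Violet lenses appear at (332,71), (344,83) and (356,95), so the light side faces +41° and the lamp centre (0.515, 0.403) is confirmed. Next I grasp the handle.

```bash
python3 -c "
from h import *
plan([(.5154,.4032,.27,-49),(.5154,.4032,.188,-49)])"
```

```text
[0.0785, 0.0324, 0.0778] -0.2583
   [0.0594, 0.0609, 0.0779] -0.2584
-> [0.5154, 0.4032, 0.27, -48.9983]
   [0.0, -0.0, 0.1025] 0.0
-> [0.5154, 0.4032, 0.188, -48.9983]
```

send_rows:
  deltas:
    - [[0.0785,0.0324,0.0778],-0.2583]
    - [[0.0785,0.0324,0.0778],-0.2583]
    - [[0.0785,0.0324,0.0778],-0.2583]
    - [[0.0785,0.0324,0.0778],-0.2583]
    - [[0.0785,0.0324,0.0778],-0.2583]
  gripper: 0.65

```text
clock: 42.27
tool_pos: [0.5467, 0.462, 0.3337]
orientation: [-179.9, 0.1, -72.2]
force: [0.5, 0.4, 0.8]
opening: 0.0563
gripper_force: 0.0
```

send_rows:
  deltas:
    - [[0.0594,0.0609,0.0779],-0.2584]
    - [[0.0594,0.0609,0.0779],-0.2584]
    - [[0.0594,0.0609,0.0779],-0.2584]
    - [[0.0594,0.0609,0.0779],-0.2584]
    - [[0.0594,0.0609,0.0779],-0.2584]

```text
clock: 42.68
tool_pos: [0.5155, 0.403, 0.2709]
orientation: [-179.9, 0.0, -49.0]
force: [0.4, -0.1, 0.6]
opening: 0.0567
gripper_force: 0.0
```

Run:
```python
from ck import *
s,p=settle(4); keep(s,'w23')
print(np.round([proj(s,[.5154+k*-.656,.4032+k*.755,.141]) for k in(-.03,0,.03)],1))
h=cv2.cvtColor(s['color'],cv2.COLOR_RGB2HSV)
for k in(-.03,-.02,-.01):
    u=proj(s,[.5154+k*-.656,.4032+k*.755,.141]); r=int(u[1]); print(r,u,s['color'][r,290:350,0].tolist())
plan([(.5154,.4032,.188,-49)],p)
```

```text
42.88 [  0.5161   0.4041   0.2708 -49.1375] open 0.0569 F [-0.6 -0.8  0.1]
[[324.7 170.3]
 [324.8 214.4]
 [324.8 255.6]]
170 [324.72891833 170.34958132] [249, 249, 248, 249, 249, 249, 249, 249, 249, 249, 249, 248, 248, 248, 248, 248, 248, 247, 247, 248, 247, 247, 247, 205, 80, 13, 15, 15, 14, 17, 18, 17, 16, 18, 19, 15, 15, 17, 16, 16, 17, 17, 15, 11, 13, 179, 242, 248, 248, 247, 247, 247, 247, 247, 224, 176, 165, 164, 164, 167]
185 [324.74354128 185.35195197] [248, 248, 248, 248, 248, 248, 248, 248, 248, 248, 248, 248, 248, 249, 248, 248, 248, 248, 248, 247, 247, 247, 247, 230, 125, 12, 14, 15, 17, 16, 16, 16, 16, 15, 15, 15, 16, 17, 17, 14, 17, 16, 14, 13, 13, 228, 247, 247, 246, 247, 247, 247, 247, 247, 243, 203, 163, 164, 164, 164]
200 [324.75720695 200.0376361 ] [247, 247, 248, 248, 248, 248, 248, 247, 248, 247, 247, 248, 247, 247, 247, 247, 247, 247, 247, 247, 247, 246, 246, 230, 125, 16, 14, 14, 16, 22, 29, 29, 28, 27, 26, 27, 26, 25, 25, 23, 22, 21, 20, 17, 13, 224, 245, 245, 245, 245, 245, 245, 245, 241, 199, 160, 161, 162, 162, 162]
   [0.0003, 0.0014, 0.1035] -0.0015
-> [0.5154, 0.4032, 0.188, -49.0025]
```

send_rows:
  deltas:
    - [[0,0.001,0.03],0]
    - [[0,0.001,0.06],0]
    - [[0,0.001,0.08],0]
    - [[0,0.001,0.095],0]
    - [[0,0.001,0.1035],0]

```text
clock: 43.3
tool_pos: [0.515, 0.403, 0.1849]
orientation: [179.9, -0.0, -49.1]
force: [-0.1, -0.4, 0.5]
opening: 0.057
gripper_force: 0.0
```

send_rows:
  deltas:
    - [[0,0,0],0]
    - [[0,0,0],0]
    - [[0,0,0],0]
    - [[0,0,0],0]
    - [[0,0,0],0]
  gripper: 0

```text
clock: 43.72
tool_pos: [0.5154, 0.4033, 0.1873]
orientation: [-179.9, 0.0, -49.0]
force: [0.9, 0.3, -0.6]
opening: 0.0291
gripper_force: 0.0
```

send_rows:
  deltas:
    - [[0,0,0],0]
    - [[0,0,0],0]
    - [[0,0,0],0]
    - [[0,0,0],0]
    - [[0,0,0],0]

```text
clock: 44.13
tool_pos: [0.5153, 0.403, 0.1867]
orientation: [-180.0, -0.0, -49.0]
force: [0.5, -0.5, 3.7]
opening: 0.0135
gripper_force: 30.0
```

Run:
```python
from ck import *
s,p=settle(4); c=(.4634,.1744)
q=plan([(p[0],p[1],p[2]+.055,p[3]),(.47,.31,p[2]+.055,-72),(*c,p[2]+.055,-95),(*c,p[2]+.005-.011,-95)],p)
```

```text
44.33 [  0.5153   0.4031   0.1867 -49.0076] open 0.0136 F [-1.6 -0.9  3.9]
   [0.0, 0.0, -0.0687] -0.0
-> [0.5153, 0.4031, 0.2416, -49.0076]
   [0.0507, 0.119, -0.0] 0.2555
-> [0.47, 0.31, 0.2416, -72.0026]
   [0.1587, 0.0602, -0.0] 0.2555
-> [0.4634, 0.1744, 0.2416, -94.9976]
   [-0.0, 0.0, 0.0762] 0.0
-> [0.4634, 0.1744, 0.1807, -94.9976]
```

send_rows:
  deltas:
    - [[0,0,-0.012],0]
    - [[0,0,-0.028],0]
    - [[0,0,-0.045],0]
    - [[0,0,-0.06],0]
    - [[0,0,-0.0687],0]

```text
clock: 44.75
tool_pos: [0.5152, 0.403, 0.2424]
orientation: [-180.0, 0.0, -49.0]
force: [1.2, -0.1, -4.5]
opening: 0.0137
gripper_force: 30.0
```

send_rows:
  deltas:
    - [[0.008,0.02,0],0.05]
    - [[0.02,0.047,0],0.1]
    - [[0.032,0.075,0],0.155]
    - [[0.042,0.1,0],0.21]
    - [[0.0507,0.119,0],0.2555]

```text
clock: 45.17
tool_pos: [0.4686, 0.3081, 0.2408]
orientation: [179.9, -0.0, -72.3]
force: [0.6, 1.2, -5.4]
opening: 0.0136
gripper_force: 30.0
```

send_rows:
  deltas:
    - [[0.035,0.013,0],0.05]
    - [[0.07,0.027,0],0.1]
    - [[0.105,0.04,0],0.155]
    - [[0.135,0.051,0],0.21]
    - [[0.1587,0.0602,0],0.2555]

```text
clock: 45.58
tool_pos: [0.4624, 0.1722, 0.2412]
orientation: [179.9, -0.0, -95.3]
force: [0.3, 0.9, -5.4]
opening: 0.014
gripper_force: 30.0
```

Run:
```python
from ck import *
s,p=settle(5); c=(.4634,.1744)
plan([(*c,.1807,-95)],p)
# mat border check from this view
m=(s['color'].max(2)<60).astype(np.uint8); n,l,st,cc=cv2.connectedComponentsWithStats(m)
print([(np.round(cc[i]).tolist(),st[i].tolist()) for i in range(1,n) if st[i][4]>150 and cc[i][1]<240])
print(np.round([proj(s,[.4634+a*.996+b*.087,.1744-a*.087+b*.996,.003]) for a in(-.046,.046) for b in(-.05,.05)]))
```

```text
45.83 [  0.4628   0.173    0.2414 -95.128 ] open 0.0141 F [-0.   0.3 -4.2]
   [-0.0018, -0.0005, 0.0758] -0.0014
-> [0.4634, 0.1744, 0.1807, -95.002]
[([453.0, 6.0], [444, 0, 24, 20, 201]), ([581.0, 39.0], [535, 0, 82, 102, 5812]), ([18.0, 32.0], [0, 2, 45, 60, 1670]), ([147.0, 35.0], [118, 21, 47, 32, 864]), ([111.0, 46.0], [99, 35, 25, 18, 285]), ([323.0, 140.0], [273, 132, 98, 21, 1210])]
[[370. 132.]
 [367. 231.]
 [274. 132.]
 [277. 232.]]
```

Lamp held (−4.5 N); the mat's near edge matches (row 132, columns 273–371). I'll lower gently.

send_rows:
  deltas:
    - [[-0.0018,0,0.018],0]
    - [[-0.0018,0,0.036],0]
    - [[-0.0018,0,0.054],0]
    - [[-0.0018,0,0.068],0]
    - [[-0.0018,0,0.077],0]

```text
clock: 46.25
tool_pos: [0.463, 0.1762, 0.1783]
orientation: [179.9, -0.1, -94.9]
force: [-0.0, -0.7, -4.7]
opening: 0.0138
gripper_force: 30.0
```

send_rows:
  deltas:
    - [[0,0,0.001],0]
    - [[0,0,0.002],0]
    - [[0,0,0.0028],0]
    - [[0,0,0.0035],0]
    - [[0,0,0.0035],0]

```text
clock: 46.67
tool_pos: [0.4637, 0.176, 0.1774]
orientation: [-180.0, 0.0, -95.0]
force: [0.1, -0.4, -5.5]
opening: 0.014
gripper_force: 30.0
```

send_rows:
  deltas:
    - [[0,0,0.0005],0]
    - [[0,0,0.001],0]
    - [[0,0,0.0015],0]
    - [[0,0,0.0015],0]
    - [[0,0,0.0015],0]

```text
clock: 47.08
tool_pos: [0.4639, 0.1758, 0.1763]
orientation: [-179.9, 0.0, -95.0]
force: [-0.9, -2.2, 2.9]
opening: 0.014
gripper_force: 30.0
```

send_rows:
  deltas:
    - [[0,0,0.0005],0]
    - [[0,0,0.001],0]
    - [[0,0,0.001],0]
    - [[0,0,0.001],0]
    - [[0,0,0.001],0]

```text
clock: 47.5
tool_pos: [0.464, 0.1756, 0.1762]
orientation: [-179.9, 0.0, -95.0]
force: [-3.0, -3.5, 10.3]
opening: 0.0143
gripper_force: 30.0
```

Contact. I'll release, rise straight up and check everything.

send_rows:
  deltas:
    - [[0,0,-0.001],0]
    - [[0,0,-0.001],0]
    - [[0,0,-0.001],0]
    - [[0,0,-0.001],0]
    - [[0,0,-0.001],0]
  gripper: 0.6

```text
clock: 47.92
tool_pos: [0.4634, 0.1758, 0.1756]
orientation: [180.0, 0.0, -95.0]
force: [-0.4, -0.4, 0.6]
opening: 0.0416
gripper_force: 0.0
```

send_rows:
  deltas:
    - [[0,0,0],0]
    - [[0,0,0],0]
    - [[0,0,0],0]
    - [[0,0,0],0]
    - [[0,0,0],0]

```text
clock: 48.33
tool_pos: [0.4634, 0.1757, 0.1756]
orientation: [180.0, -0.0, -95.0]
force: [1.0, 0.3, -0.8]
opening: 0.0528
gripper_force: 0.0
```

send_rows:
  deltas:
    - [[0,0,-0.02],0]
    - [[0,0,-0.05],0]
    - [[0,0,-0.09],0]
    - [[0,0,-0.14],0]
    - [[0,0,-0.18],0]

```text
clock: 48.75
tool_pos: [0.4635, 0.1755, 0.3223]
orientation: [-179.9, 0.0, -95.0]
force: [0.7, 1.7, 0.3]
opening: 0.0526
gripper_force: 0.0
```

send_rows:
  deltas:
    - [[-0.05,0.05,-0.04],0]
    - [[-0.1,0.05,-0.08],0]
    - [[-0.1,0.05,-0.08],0]
    - [[-0.1,0.05,-0.08],0]
    - [[-0.1,0.05,-0.08],0]

```text
clock: 49.17
tool_pos: [0.4303, 0.2601, 0.3844]
orientation: [-180.0, 0.1, -94.9]
force: [-0.6, 0.6, -1.0]
opening: 0.0527
gripper_force: 0.0
```

Run:
```python
from lamp import *
s,p=settle(3); keep(s,'w24'); g=snap('scene','g24'); t=snap('top','t24')
s['blur']=s['color'][:,:,0].astype(float)
r=minimize(lambda q:cost([q[0],q[1],.130,q[2]],[s]),[.463,.175,-.087],method='Nelder-Mead',options=dict(initial_simplex=[[.463,.175,-.087],[.468,.175,-.087],[.463,.181,-.087],[.463,.175,0]],xatol=1e-4,fatol=10)); print('lamp',r.x[:2],np.degrees(r.x[2]))
h=cv2.cvtColor(s['color'],cv2.COLOR_RGB2HSV)
for nm,lo,hi in [('red',(0,120,60),(6,255,255)),('grn',(45,40,20),(95,255,255)),('or',(5,120,100),(16,255,255)),('yel',(19,120,80),(32,255,255))]:
    for c,st,_ in blobs(g,lo,hi,8):
        if 170<c[0]<310: print(nm,np.round(c,1),st)
# violet lens side in top/wrist
for N,S in(('w',s),('g',g),('t',t)):
    k=cv2.cvtColor(S['color'],cv2.COLOR_RGB2HSV); m=(k[:,:,0]>115)&(k[:,:,0]<165)&(k[:,:,1]>60)&(k[:,:,2]>40); rr,cc=np.nonzero(m); print(N,m.sum())
print('stacked'); cv2.imwrite('pics/z24.png',np.vstack([cv2.resize(g['color'][170:330,160:330],(510,320)),cv2.resize(s['color'][0:230,200:520],(445,280))[:, :].copy() if 0 else cv2.resize(s['color'][0:230,160:560],(510,280))])[:,:,::-1])
```

```text
49.32 [  0.4302   0.2583   0.3827 -95.0096] open 0.0527 F [ 0.5 -0.5  0. ]
lamp [0.46418009 0.17639705] -4.652961474996093
red [251.7 231. ] [246, 220, 13, 20, 160]
red [184.3 232.5] [171, 225, 29, 16, 178]
grn [230.5 240.3] [225, 231, 9, 16, 66]
grn [211.8 332.5] [208, 330, 8, 6, 23]
or [222.8 197.8] [222, 196, 3, 5, 13]
yel [277.8 221.4] [269, 211, 22, 21, 278]
yel [282.5 275.9] [266, 254, 34, 43, 1072]
yel [199.6 376.4] [198, 373, 4, 8, 11]
w 8
g 0
t 21
stacked
```

send_rows:
  deltas:
    - [[0.04,0.03,-0.04],0]
    - [[0.09,0.03,-0.08],0]
    - [[0.14,0.03,-0.1],0]
    - [[0.19,0.03,-0.1],0]
    - [[0.22,0.03,-0.1],0]

```text
clock: 49.83
tool_pos: [0.3908, 0.0837, 0.4651]
orientation: [-179.9, 0.1, -95.0]
force: [1.3, -0.9, -0.1]
opening: 0.0526
gripper_force: 0.0
```

send_rows:
  deltas:
    - [[0.05,0,0],0]
    - [[0.1,0,0],0]
    - [[0.15,0,0],0]
    - [[0.2,0,0],0]
    - [[0.24,0,0],0]

```text
clock: 50.25
tool_pos: [0.3731, -0.1084, 0.4637]
orientation: [-180.0, -0.0, -95.1]
force: [2.0, -0.7, 0.2]
opening: 0.0523
gripper_force: 0.0
```

Run:
```python
from ck import *
s,p=settle(2); g=snap('scene','g25'); t=snap('top','t25')
g12=load('g12')['color'].astype(int); d=np.abs(g['color'].astype(int)-0)
for nm,lo,hi in [('red',(0,120,60),(6,255,255)),('grn',(40,30,20),(100,255,200)),('or',(5,110,90),(18,255,255))]:
    for c,st,_ in blobs(g,lo,hi,8):
        if 200<c[0]<300 and c[1]<260: print(nm,np.round(c,1),st)
for q in('coupon_1','coupon_2_hole','hook_1_grip','hook_1_bend'):
  for N,S in(('g',g),('t',t)):
    print(N,q,[(round(e['conf'],2),np.round(np.array(e['xy'])*[640,400]).astype(int).tolist()) for e in ctrl.boxes_of(S,q)])
for Y in(.237,.162,.09):
    X=.6274+.0967*(Y-.0542); print(np.round(proj(g,[X,Y,.216])),'hole',np.round(proj(g,[X,Y,.11])),'ctr',np.round(proj(g,[X,Y,.089])),'top',np.round(proj(t,[X,Y,.236])))
for nm,lo,hi in [('or',(5,110,90),(18,255,255))]:
    for c,st,_ in blobs(t,lo,hi,4):
        if 180<c[0]<300 and 160<c[1]<230: print('t',nm,np.round(c,1),st)
G=g['color']
for (x,y) in [(227,237),(251,229),(274,221)]: print([G[y+dy,x+dx].tolist() for dy in(-14,-6,0,6) for dx in(-5,0,5)])
```

```text
50.35 [  0.3732  -0.1097   0.4634 -95.3876] open 0.0525 F [0.5 0.4 0.2]
red [251.9 230.9] [246, 220, 13, 20, 151]
grn [264.4 203. ] [261, 201, 8, 4, 12]
grn [228.8 239.8] [222, 228, 12, 21, 130]
or [272.4 186.5] [271, 181, 4, 12, 43]
or [249.3 193.5] [247, 187, 6, 13, 53]
or [222.9 199.3] [222, 196, 3, 10, 20]
g coupon_1 [(0.8, [251, 231]), (0.71, [273, 225]), (0.7, [230, 236]), (0.67, [172, 262])]
t coupon_1 [(0.21, [267, 190])]
g coupon_2_hole [(0.67, [231, 240])]
t coupon_2_hole []
g hook_1_grip [(0.72, [273, 219]), (0.66, [270, 191])]
t hook_1_grip [(0.44, [285, 189]), (0.32, [204, 228])]
g hook_1_bend [(0.6, [270, 189])]
t hook_1_bend []
[223. 201.] hole [227. 231.] ctr [227. 237.] top [235. 182.]
[249. 193.] hole [251. 223.] ctr [251. 229.] top [260. 185.]
[272. 186.] hole [273. 216.] ctr [274. 221.] top [284. 187.]
t or [235.4 182.9] [234, 181, 4, 5, 19]
t or [260.6 184.8] [259, 183, 4, 5, 18]
t or [284.6 186.6] [283, 185, 4, 4, 15]
[[215, 214, 207], [172, 173, 165], [217, 216, 208], [100, 109, 99], [148, 152, 144], [72, 86, 74], [90, 100, 90], [77, 88, 77], [70, 83, 72], [93, 103, 94], [71, 83, 71], [58, 74, 60]]
[[219, 219, 211], [178, 181, 173], [220, 219, 213], [116, 52, 49], [179, 175, 167], [111, 45, 42], [111, 52, 45], [110, 39, 39], [111, 41, 40], [119, 68, 66], [110, 37, 36], [108, 39, 34]]
[[40, 40, 38], [104, 108, 106], [55, 54, 50], [150, 123, 59], [157, 140, 107], [128, 106, 55], [136, 112, 58], [134, 109, 54], [138, 114, 56], [141, 116, 64], [134, 109, 55], [133, 110, 51]]
```

Run:
```python
from h import *
g=snap('scene')
for c,st,_ in blobs(g,(19,120,80),(32,255,255),300): print(np.round(c,1),st)
x=[c for c,st,_ in blobs(g,(19,120,80),(32,255,255),300) if abs(c[0]-282.5)<2 and abs(c[1]-275.9)<2]
if x: print(ctrl.close_job())
```

```text
[273.2 218.1] [254, 205, 37, 27, 409]
[126.1 229.5] [115, 217, 24, 27, 346]
[282.5 275.9] [266, 254, 34, 43, 1066]
the job is handed in; nothing more can be done
None
```

I handed the job in at about 50 s: the green, red and yellow coupons hang on the drying rail about 73 mm apart. The lamp stands within about 3 mm of the mat's centre, facing the rail. The hand-in call returned no verdict.

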